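Set out the seal set from the bamboo seal shelf

ROBOT

A 6-joint arm with a two-finger parallel gripper is mounted at the origin on the work surface. World frame = base frame: x ahead of the robot, y to its left, z up, the work surface at z = 0. Lengths are in m, angles in rad, forces in N, time in s.
With the tool pointing down it reaches from about 0.225 to 0.875 m from the base axis. Payload 3.4 kg.
Tool frame: the origin (TCP) lies between the finger pads; the fingertips stand 25 mm ahead of it and the grasp point (between the pads) lies 6 mm ahead of it; z points along the fingers, y is the line along which they close (so a half turn about z gives the same grasp; the last joint's range is limited). The gripper opens to 85 mm and grips with 20 to 120 N. Pads are 22 mm wide; open, the fingers measure 114 mm over their backs; the gripper's body (76 mm by 85 mm) begins 54 mm behind the grasp point. The pads swing forward as they close: fully open they stand 13 mm farther back than shut.
Start: joints at [1.051, 0.276, 1.505, -0, 1.361, -0.121], TCP at [0.223, 0.53, 0.256] pointing down, gripper open.
Joint ranges: [-2.89, 2.89], [-0.75, 2.08], [0.22, 2.7], [-1.18, 4.32], [0.11, 2.71], [-2.7, 2.7]. Speed limits (rad/s): [2.57, 2.57, 3.14, 3.14, 3.14, 3.14].

INTERFACE

Orientations are given as a unit quaternion [x, y, z, w].
In Python, from cell import manip gives the robot as it stands.
- The arm moves only by the tool step_arm, never from a script. Its argument "rows" is a list of rows, each an object with "grip": the opening, from 0 (shut) to 1 (fully open); "delta_pos": the shift along the tool's x, y, z in m, a list of three; "twist": the turn, a rotation vector about the tool's x, y, z in rad, a list of three. In form: [{"grip": grip, "delta_pos": [x, y, z], "twist": [wx, wy, wz]}, ...]. A call has 1 to 20 rows; each row is the pose to reach, as a shift and turn from the pose commanded when the call began, along the tool's axes at that moment; what a row does not reach only later rows make up. A row lasts 1/8 s, in which the tool goes at most 62.5 mm and 10.7 degrees, less where a joint would pass 70% of its speed; a pose out of reach is approached as far as the arm can. A call with a gripper value outside its range is refused whole. The fingers move at their own pace and stop on an object; the grip force is fixed at half the most. Time passes only in rows, so rows that repeat a pose let the fingers close. It gives the time, the measured TCP pose, the force, the opening and the grip force at its end, in the units of the state.
- manip.sense(): the state, without advancing time (a new reading comes with each control period).
- manip.capture(name): name is "scene" or "top" or "wrist"; returns a dict with "image" (480x640x3 uint8, red, green, blue), "fx", "fy", "cx", "cy" (pixels), "extrinsics" (4x4, takes a point from world to camera coordinates). Camera axes: x right, y up, looking along -z (the intrinsics and any distortion apply to the point x, -y, -z); pixel columns grow to the right and rows downward; lengths in m; the calibration is good to about 2 mm. A picture is of the moment at which its call begins. There is no depth.
- manip.finish_job(): hands the job in; it is judged then, once.
The state is a dict: "clock": time; "q": joint angles; "qvel": joint speeds; "effort": joint torques, N m; "ee_pos": TCP position; "ee_rot": TCP orientation; "wrist_force": force on the tool from outside, world axes, zero at the start; "moment": the same for the moment, N m; "gripper_width": finger opening in m; "finger_force": force on a finger pad.
Only numpy, scipy, OpenCV 4.12 (cv2) and the standard library are available. Lean on these libraries where they do the work, as an engineer would, in place of code of your own. Each camera call takes 0.05 s, during which the arm holds its last target. There are 200 camera calls.

TASK

Set out the seal set on the desk: first lift the open red jar up over the shelf's front rail and stand it in the middle of the round coaster, then put its lid squarely on top of it. Next stand the large plain square seal in the middle of the square pad, and last of all stand the plain round seal on the table midway between the coaster and the pad, on the straight line from one to the other. Keep everything upright, leave the other three seals standing where they are, and let go of it all.

Things in the scene. Friction and masses are not known exactly. Their poses are not given: they have to be found in the camera images.
- shelf: Fixed bamboo stepped shelf, sizes in mm: 440 wide (y), 260 deep (x). Origin: middle of front lower edge on the table; x to the back. Tier 1: x 0 to 65, top z 30, no rail, five seals. Tier 2: x 65 to 150, top z 70, jar and brush holder. Tier 3: x 150 to 260, top z 110, box, cup, can up to 80 tall. Round rails, 10 thick, at x 70 and 155 along the fronts of tiers 2 and 3, tops 22 above tier.
- jar: Open red glazed jar, no lid on, filled to 10 below the rim; 50 mm outside diameter (42 at the foot, straight from 8 up), 44 high, wall 5, about 160 g. Origin: centre of underside, z up. Starts on the shelf's tier 2, behind the rail; a dark brush holder, 60 across, 155 tall with brushes, stands 180 or more to its side.
- lid: The jar's red glazed lid: disc 52 mm diameter, 6 thick at the edge, 9 at the middle, with a round knob on top (19 diameter from 16 to 28 above the underside, on a 16 neck). About 60 g. Flat underside, just lies on the jar's rim. Origin: centre of underside, z up. Starts knob up on the table, at the left or right end of the desk.
- seal_square: Large plain square seal, jade-coloured resin, 28 x 28 mm section, 60 high, flat top, about 55 g. Origin: centre of its underside, z up, x and y square to its sides. One of the five in the row on tier 1 of the shelf (about 75 mm apart, order varies).
- seal_round: Plain round seal, jade-coloured resin cylinder, 28 mm diameter, 60 high, flat top, about 43 g. Origin: centre of its underside, z up. In the same row on tier 1.
- seal_oblong: Flat oblong seal, 30 (x) x 12 (y) mm section, 60 high, same resin; stays where it is. Origin: centre of its underside.
- seal_knob: Seal with a ball on top: 22 x 22 mm base 34 high, ball of 16 diameter on a thin neck, 60 high in all, same resin; stays where it is. Origin: centre of its underside.
- seal_short: Short small square seal, 18 x 18 mm section, 32 high, same resin; stays where it is. Origin: centre of its underside.
- coaster: Round cork coaster, 80 mm diameter, 6 thick, fixed to the table in front of the shelf. Origin: centre of its underside, on the table. The pad lies on its +y or -y axis, 220 mm away centre to centre.
- pad: Square pale stone pad, 60 x 60 mm, 6 thick, fixed to the table in front of the shelf, left or right of the coaster. Origin: centre of its underside, on the table.
Not all that is in view belongs to the job. What is shaped like the seal_round but orange or purple is not meant.

How it is judged:
On the way, in this order (a step that is already met when the one before it is completed fails the run):
1. the jar is lifted above the top of the rail while still behind it (z of jar in the frame of shelf above 0.092 m and x of jar in the frame of shelf above 0.07 m), for 0.02 s.
2. the jar stands in the middle of the coaster, released (horizontal distance between jar and coaster below 0.012 m and z of jar in the frame of coaster between 0.002 and 0.01 m and angle between jar's own z axis and vertical below 0.1 rad and contact force between the fingers and jar below 0.1 N and linear speed of jar below 0.02 m/s and angular speed of jar below 0.3 rad/s), for 0.2 s.
3. the lid lies on the jar, released (horizontal distance between lid and jar below 0.009 m and z of lid in the frame of jar between 0.04 and 0.048 m and angle between lid's own z axis and vertical below 0.1 rad and contact force between the fingers and lid below 0.1 N and linear speed of lid below 0.02 m/s and angular speed of lid below 0.3 rad/s), for 0.2 s.
4. the square seal stands in the middle of the pad, released (horizontal distance between seal_square and pad below 0.012 m and z of seal_square in the frame of pad between 0.002 and 0.01 m and angle between seal_square's own z axis and vertical below 0.1 rad and contact force between the fingers and seal_square below 0.1 N and linear speed of seal_square below 0.02 m/s and angular speed of seal_square below 0.3 rad/s), for 0.2 s.
5. the round seal stands midway between coaster and pad, released (horizontal distance between seal_round and coaster below 0.125 m and horizontal distance between seal_round and pad below 0.125 m and x of seal_round in the frame of coaster between -0.015 and 0.015 m and height (world z) of seal_round below 0.004 m and angle between seal_round's own z axis and vertical below 0.1 rad and contact force between the fingers and seal_round below 0.1 N and linear speed of seal_round below 0.02 m/s and angular speed of seal_round below 0.3 rad/s), for 0.2 s.
At the end, for the whole second after the job is handed in: Jar upright on the coaster within 12 mm; lid flat on the jar within 9 mm; square seal upright on the pad within 12 mm; round seal upright on the table, midway between coaster and pad, within 15 mm; other seals upright within 25 mm of their start; all released, at rest (all of step 2 and all of step 3 and all of step 4 and all of step 5 and angle between each of seal_oblong, seal_knob, seal_short's own z axis and vertical below 0.1 rad and distance of each of seal_oblong, seal_knob, seal_short from where it was at the start of the episode below 0.025 m); the robot touches nothing.
It fails at once if the jar, its lid or one of the two seals to be moved is tipped over (more than 0.6 rad) (angle between any of seal_square, seal_round, jar, lid's own z axis and vertical above 0.6 rad).
It fails at once if one of the three other seals is knocked over or pushed more than 25 mm (angle between any of seal_oblong, seal_knob, seal_short's own z axis and vertical above 0.6 rad or distance of any of seal_oblong, seal_knob, seal_short from where it was at the start of the episode above 0.025 m).
It also fails if it takes over 112 s, if anything falls off the work surface, if the arm or the gripper's body presses on something with over 40 N, if the wrist force passes 120 N, or if a joint passes its speed limit or range.

## Working session

There is one attempt and no reset: what is moved stays moved. The work goes in short steps, Python scripts to look and compute and a tool call to move; the robot and the scene stay as the last step left them, time stands still between calls to the robot, and variables do not carry over. Pictures are saved under pics/ and viewed, at most 19 in all, crops included, and the job is handed in when it is done.

Besides the shell and the picture viewer there is one more tool, called after "Call:" in YAML: its name, and indented under it one key for each argument. step_arm: Moves the arm, as the interface text tells. Its arguments: {"type":"object","properties":{"rows":{"type":"array","items":{"type":"object","properties":{"grip":{"type":"number"},"delta_pos":{"type":"array","items":{"type":"number"}},"twist":{"type":"array","items":{"type":"number"}}}}}},"required":["rows"]}

```bash
mkdir -p pics; ls; python3 - <<'E'
from cell import manip
import cv2,numpy as np
print(manip.sense())
for n in ["scene","top"]:
    c=manip.capture(n); np.savez(f"pics/{n}0.npz",**c)
    cv2.imwrite(f"pics/{n}0.png",c["image"][:,:,::-1])
    print(n,c["fx"],c["fy"],c["cx"],c["cy"],c["extrinsics"].round(4).tolist(), [k for k in c])
E
```

```text
pics
{'clock': 0.0, 'q': array([ 1.05101494e+00,  2.76599874e-01,  1.50616949e+00,  9.25641711e-06,
        1.36069871e+00, -1.20986692e-01]), 'qvel': array([-0.00037949,  0.00059123,  0.00076532, -0.00010296, -0.00129342,
        0.00087251]), 'effort': array([ 5.71847977e-04, -4.16756880e+01, -2.45796454e+01, -5.62754963e-05,
        1.08721107e-02,  8.58589093e-07]), 'ee_pos': array([0.22302225, 0.52944505, 0.25542241]), 'ee_rot': array([ 1.98079516e-01,  9.80185506e-01, -8.88565402e-04, -2.99608085e-04]), 'wrist_force': array([-1.22513021,  0.64616163,  0.59693551]), 'moment': array([-0.01804006, -0.0579327 ,  0.00019612]), 'finger_force': 0.0, 'gripper_width': 0.0856518455790921}
scene 440.91288161132655 440.91288161132655 327.2079390666232 240.44578652749874 [[0.8293, 0.5586, -0.0177, -0.4415], [-0.4124, 0.6331, 0.6551, 0.159], [0.3771, -0.5359, 0.7554, -0.9931], [0.0, 0.0, 0.0, 1.0]] ['image', 'fx', 'fy', 'cx', 'cy', 'extrinsics']
top 533.2296111709046 533.2296111709046 316.2989797032761 243.8774573110902 [[0.0158, -0.9999, 0.0027, -0.0196], [0.9939, 0.016, 0.1087, -0.544], [-0.1087, 0.0009, 0.9941, -0.9718], [0.0, 0.0, 0.0, 1.0]] ['image', 'fx', 'fy', 'cx', 'cy', 'extrinsics']
```

View pics/scene0.png

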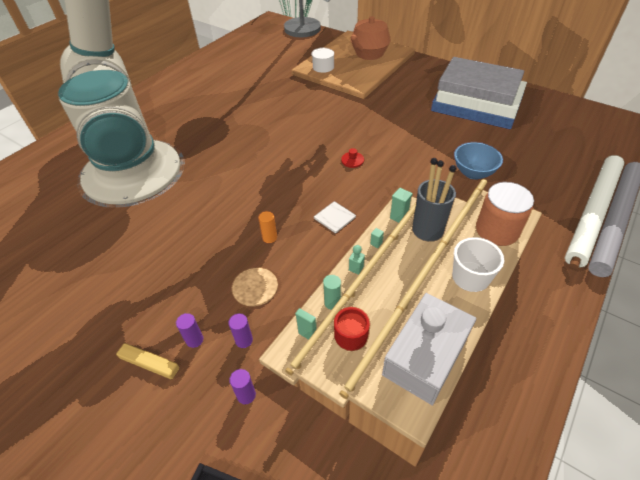

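View pics/top0.png

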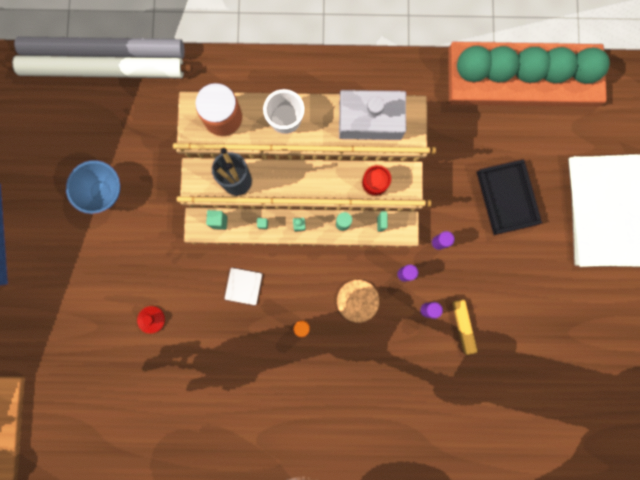

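Scene view: jar (352,328), lid (352,158), pad (335,216), coaster (255,287). The seal row runs from oblong (306,323) through (332,291), (357,260) and (377,238) to (400,205). There is an orange decoy at (268,227) and purple ones at (189,330), (240,331) and (243,387). Top view: jar (376,180), lid (151,320), pad (243,286), coaster (358,301).

```bash
cat > h.py <<'E'
import numpy as np,cv2
def load(n): return dict(np.load(f"pics/{n}.npz"))
def snap(n,name):
    from cell import manip
    c=manip.capture(n); np.savez(f"pics/{name}.npz",**c); return c
def ray(c,u,v):
    E=c["extrinsics"];R=E[:3,:3]
    d=np.array([(u-c["cx"])/c["fx"],-(v-c["cy"])/c["fy"],-1.]);
    return -R.T@E[:3,3],R.T@(d/np.linalg.norm(d))
def plane(c,p,z):
    o,d=ray(c,*p); return o+d*(z-o[2])/d[2]
def tri(c1,p1,c2,p2):
    o1,d1=ray(c1,*p1);o2,d2=ray(c2,*p2)
    s=np.linalg.lstsq(np.c_[d1,-d2],o2-o1,rcond=None)[0]
    a,b=o1+d1*s[0],o2+d2*s[1]; return (a+b)/2,np.linalg.norm(a-b)
def proj(c,P):
    q=c["extrinsics"][:3,:3]@P+c["extrinsics"][:3,3]
    return np.array([c["cx"]+c["fx"]*q[0]/-q[2],c["cy"]-c["fy"]*q[1]/-q[2]])
def mask(c,lo,hi):
    hsv=cv2.cvtColor(c["image"],cv2.COLOR_RGB2HSV); return cv2.inRange(hsv,np.array(lo),np.array(hi))
def blobs(m,amin=40):
    n,_,st,ce=cv2.connectedComponentsWithStats(m)
    return [(ce[i].round(1).tolist(),st[i].tolist()) for i in range(1,n) if st[i][4]>amin]
E
python3 - <<'E'
from h import *
for n in ["top0","scene0"]:
    c=load(n); print(n,"cam",ray(c,0,0)[0].round(3))
    for k,lo,hi in [("green",(60,50,60),(88,255,255)),("red",(0,200,90),(4,255,255)),("pad",(0,0,170),(40,45,255))]:
        print(k,[b for b in blobs(mask(c,lo,hi)) if 100<b[0][0]<450])
a,b=load("top0"),load("scene0")
i1=cv2.resize(a["image"][200:240,195:400],None,fx=3.9,fy=3.9,interpolation=cv2.INTER_CUBIC)
i2=cv2.resize(b["image"][180:345,285:425],None,fx=2.6,fy=2.6,interpolation=cv2.INTER_CUBIC)
H=np.zeros((i1.shape[0]+i2.shape[0],799,3),np.uint8); H[:i1.shape[0],:i1.shape[1]]=i1; H[i1.shape[0]:,:i2.shape[1]]=i2
cv2.imwrite("pics/seals.png",H[:600,:,::-1]); print(H.shape)
E
```

```text
top0 cam [ 0.435 -0.01   1.025]
green [([216.1, 219.3], [207, 211, 19, 18, 291]), ([343.5, 220.8], [337, 213, 15, 17, 197]), ([382.0, 221.0], [378, 212, 9, 19, 148]), ([261.8, 222.8], [257, 218, 10, 10, 84]), ([298.8, 224.1], [294, 219, 11, 12, 115])]
red [([376.2, 180.1], [363, 166, 28, 29, 602]), ([150.7, 319.3], [137, 306, 28, 27, 576])]
pad [([410.9, 21.6], [174, 0, 466, 49, 20179]), ([283.4, 110.0], [263, 89, 41, 43, 1209]), ([243.1, 286.0], [225, 268, 37, 37, 1025])]
scene0 cam [ 0.806 -0.386  0.638]
green [([113.6, 140.8], [81, 113, 73, 58, 2657]), ([399.9, 204.2], [391, 189, 21, 33, 458]), ([376.3, 237.6], [371, 229, 12, 18, 161]), ([356.2, 260.0], [349, 245, 15, 29, 290]), ([331.4, 290.4], [324, 275, 16, 34, 441]), ([305.3, 323.3], [296, 309, 20, 30, 395])]
red [([348.9, 159.2], [342, 153, 15, 14, 163]), ([352.1, 313.7], [337, 308, 31, 17, 144]), ([350.4, 340.2], [335, 327, 33, 23, 379])]
pad [([227.0, 14.7], [189, 0, 95, 47, 2391]), ([292.1, 7.6], [288, 0, 7, 18, 83]), ([335.0, 13.2], [308, 0, 50, 31, 1231]), ([322.8, 58.9], [312, 48, 22, 24, 407]), ([116.7, 60.7], [106, 51, 20, 21, 120]), ([114.8, 110.9], [82, 106, 59, 17, 274]), ([131.7, 178.5], [81, 141, 99, 61, 2488]), ([334.3, 216.4], [314, 202, 42, 31, 684]), ([432.6, 336.3], [385, 293, 91, 95, 3771])]Traceback (most recent call last):
  File "<stdin>", line 9, in <module>
ValueError: could not broadcast input array from shape (156,800,3) into shape (156,799,3)
```

```bash
python3 - <<'E'
from h import *
a,b=load("top0"),load("scene0")
i1=cv2.resize(a["image"][200:240,197:397],None,fx=4,fy=4,interpolation=cv2.INTER_CUBIC)
i2=cv2.resize(b["image"][180:345,285:425],None,fx=2.6,fy=2.6,interpolation=cv2.INTER_CUBIC)
H=np.zeros((589,800,3),np.uint8); H[:160]=i1; H[160:160+429,:364]=i2
cv2.imwrite("pics/seals.png",H[:,:,::-1])
T={"square":([216.1,219.3],[399.9,204.2]),"round":([343.5,220.8],[331.4,290.4]),"oblong":([382,221],[305.3,323.3]),"short":([261.8,222.8],[376.3,237.6]),"knob":([298.8,224.1],[356.2,260.])}
for k,(p,q) in T.items(): print(k,[x.round(4) if hasattr(x,'round') else x for x in tri(a,p,b,q)], plane(a,p,.085).round(4))
# green brightness per seal (top faces brighter in scene?)
hsv=cv2.cvtColor(b["image"],cv2.COLOR_RGB2HSV)
for (x0,y0,w,h) in [(391,189,21,33),(324,275,16,34)]:
    print(hsv[y0:y0+h:3,x0:x0+w:3,2])
E
```

```text
square [array([0.5821, 0.1722, 0.0606]), np.float64(0.0024)] [0.5793 0.1683 0.085 ]
round [array([ 0.5832, -0.0603,  0.063 ]), np.float64(0.0015)] [ 0.5803 -0.0587  0.085 ]
oblong [array([ 0.5837, -0.1307,  0.0635]), np.float64(0.002)] [ 0.5811 -0.1273  0.085 ]
short [array([0.5797, 0.0904, 0.0429]), np.float64(0.0021)] [0.5744 0.0868 0.085 ]
knob [array([0.5782, 0.0219, 0.0494]), np.float64(0.0002)] [0.5731 0.0208 0.085 ]
[[147 145 150 222 187 155 154]
 [145 156 221 222 220 215 206]
 [147 217 221 222 215 215 207]
 [143 145 178 218 219 212 114]
 [189 143 143 144 158 127 106]
 [169 143 143 143 134 104 113]
 [159 142 143 143 133 104 129]
 [148 142 143 143 128 104 199]
 [142 141 143 142 120 159 244]
 [142 141 140 135 128 250 214]
 [160 138 133 135 242 231 182]]
[[141 148 214 217 230 245]
 [169 213 214 216 218 216]
 [208 212 213 214 215 216]
 [189 211 212 213 215 205]
 [138 194 209 211 198 126]
 [138 143 143 137 128 118]
 [137 143 143 136 127 118]
 [142 142 142 136 126 108]
 [144 142 142 135 114 128]
 [152 142 140 123 116 240]
 [171 138 130 123 232 243]
 [174 138 129 194 244 197]]
```

View pics/seals.png

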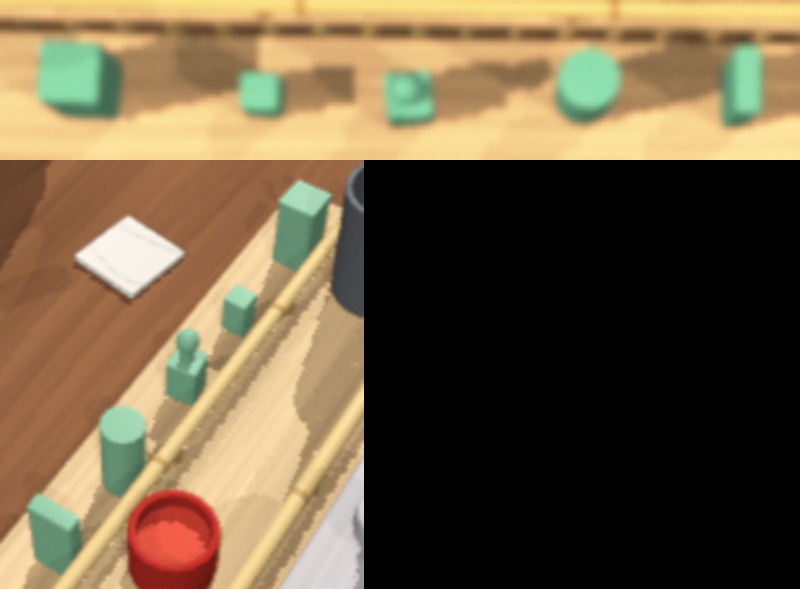

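The enlarged crop settles the candidates. The large square block at top (216,219), scene (400,204), is seal_square: it is the tallest and widest square one. The cylinder at top (343,220), scene (331,290), is seal_round: jade-coloured with a flat round top. The orange and purple cylinders are decoys.

```bash
python3 - <<'E'
from h import *
a,b=load("top0"),load("scene0")
def top(c,box,lo=(60,50,185),hi=(90,255,255)):
    m=mask(c,lo,hi); z=np.zeros_like(m); x,y,w,h=box; z[y:y+h,x:x+w]=m[y:y+h,x:x+w]
    ct=max(cv2.findContours(z,cv2.RETR_EXTERNAL,cv2.CHAIN_APPROX_NONE)[0],key=cv2.contourArea)
    mm=cv2.moments(ct); return (mm["m10"]/mm["m00"],mm["m01"]/mm["m00"]),ct
for k,bx,by in [("square",(203,207,27,26),(387,186,27,40)),("round",(333,209,24,26),(320,272,24,40))]:
    va=[top(a,bx,(60,50,v)) for v in (170,185)]
    p,ct=va[1];q,_=top(b,by)
    P,e=tri(a,p,b,q); print(k,p,va[0][0],q,P.round(4),round(e,4),plane(a,p,.09).round(4),plane(b,q,.09).round(4))
    w=np.array([plane(a,x[0],.09)[:2] for x in ct],np.float32); print(cv2.minAreaRect(w))
# pad
def big(m,near):
    cs=[c for c in cv2.findContours(m,cv2.RETR_EXTERNAL,cv2.CHAIN_APPROX_NONE)[0] if cv2.contourArea(c)>60]
    f=lambda c:(lambda m:np.array([m["m10"]/m["m00"],m["m01"]/m["m00"]]))(cv2.moments(c))
    c=min(cs,key=lambda c:np.linalg.norm(f(c)-near)); return f(c),c
pa,ca=big(mask(a,(0,0,170),(40,45,255)),(243,286));pb,cb=big(mask(b,(0,0,170),(40,45,255)),(334,216))
print("pad",tri(a,pa,b,pb),plane(a,pa,.006),plane(b,pb,.006),cv2.minAreaRect(np.array([plane(a,x[0],.006)[:2] for x in ca],np.float32)))
hs=[cv2.cvtColor(c["image"],cv2.COLOR_RGB2HSV) for c in(a,b)]
print("cork",hs[0][301,345:372:4],hs[0][301,325:335:4]); print(hs[1][287,235:276:6])
ja,cja=big(mask(a,(0,180,60),(6,255,255)),(376,180)); jb,cjb=big(mask(b,(0,180,60),(6,255,255)),(352,328))
print("jar",ja,cv2.boundingRect(cja),cv2.minEnclosingCircle(cja),plane(a,ja,.11),jb,cv2.boundingRect(cjb))
la,cla=big(mask(a,(0,180,60),(6,255,255)),(151,320)); lb,clb=big(mask(b,(0,180,60),(6,255,255)),(352,158))
print("lid",la,cv2.minEnclosingCircle(cla),plane(a,la,.008),lb,cv2.boundingRect(clb),plane(b,lb,.008))
w=snap("wrist","w0"); print(w["extrinsics"].round(3).tolist(),ray(w,0,0)[0],w["fx"],w["cx"],w["cy"]); cv2.imwrite("pics/w0.png",w["image"][:,:,::-1])
E
```

```text
square (213.5682051282051, 217.6758974358974) (213.91666666666663, 218.02655677655676) (401.84218289085544, 194.49115044247787) [0.582  0.1728 0.0844] 0.0007 [0.5814 0.172  0.09  ] [0.584  0.1669 0.09  ]
((0.5817486047744751, 0.17203356325626373), (0.023312591016292572, 0.02335735782980919), 0.932873547077179)
round (343.88888888888886, 219.52163742690058) (343.76564277588164, 219.66097838452785) (331.5523193096008, 281.6850053937432) [ 0.5825 -0.0595  0.0849] 0.0004 [ 0.5819 -0.0591  0.09  ] [ 0.5845 -0.0627  0.09  ]
((0.581920325756073, -0.05931297317147255), (0.023308075964450836, 0.0248715803027153), 0.9283983707427979)
pad (array([ 4.63689925e-01,  1.27937437e-01, -4.26242811e-04]), np.float64(0.0006300737233426485)) [0.46375149 0.12727808 0.006     ] [0.46691768 0.12253609 0.006     ] ((0.4639431834220886, 0.12727993726730347), (0.06115744262933731, 0.06073148548603058), 80.21072387695312)
cork [[ 17 128 244]
 [ 14 136 208]
 [ 14 136 201]
 [ 14 135 196]
 [ 14 138 202]
 [ 15 136 178]
 [ 14 136 203]] [[ 11 159 141]
 [ 11 158 142]
 [ 12 160 137]]
[[ 16 115 180]
 [ 16 114 183]
 [ 16 112 186]
 [ 16 110 201]
 [ 16 114 183]
 [ 16 108 203]
 [ 17  99 244]]
jar [376.29920176 179.85659235] (363, 166, 28, 29) ((376.59375, 180.2083282470703), 14.87597370147705) [ 0.64982774 -0.11407052  0.11      ] [350.87478485 328.1919105 ] (334, 307, 35, 43)
lid [150.54285714 319.41260504] ((150.375, 319.25), 14.429346084594727) [0.39809857 0.29970787 0.008     ] [350.69871795 158.54487179] (341, 149, 22, 19) [0.39952649 0.29218262 0.008     ]
[[0.388, 0.922, -0.001, -0.575], [-0.871, 0.366, -0.326, 0.043], [-0.3, 0.128, 0.945, -0.38], [0.0, 0.0, 0.0, 1.0]] [0.14677551 0.56288242 0.37270274] 395.8471879197227 322.50608889652835 241.4167419145654
```

View pics/w0.png

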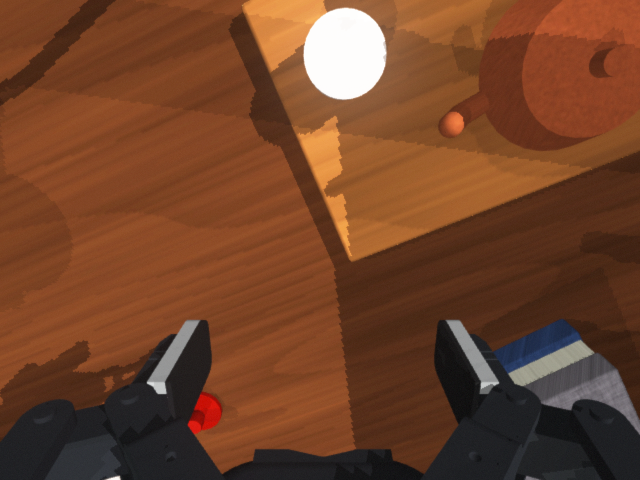

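The wrist view shows the fingers at the bottom, the tea tray, and the lid at (205,412). The two fixed cameras disagree by a few mm (heights come out about 5 mm low), so I'll refine with the wrist camera on the way. First stop is over the lid, squared up.

Call:
step_arm:
  rows:
    - {"grip": 1, "delta_pos": [-0.063, -0.036, 0], "twist": [0, 0, -0.1]}
    - {"grip": 1, "delta_pos": [-0.126, -0.072, 0], "twist": [0, 0, -0.2]}
    - {"grip": 1, "delta_pos": [-0.189, -0.107, 0], "twist": [0, 0, -0.3]}
    - {"grip": 1, "delta_pos": [-0.252, -0.142, 0], "twist": [0, 0, -0.399]}
    - {"grip": 1, "delta_pos": [-0.252, -0.142, 0], "twist": [0, 0, -0.399]}
    - {"grip": 1, "delta_pos": [-0.252, -0.142, 0], "twist": [0, 0, -0.399]}
    - {"grip": 1, "delta_pos": [-0.252, -0.142, 0], "twist": [0, 0, -0.399]}

```text
clock: 1.02
ee_pos: [0.4, 0.3015, 0.2561]
ee_rot: [0.0, 1.0, 0.0, -0.0]
wrist_force: [-0.9, 0.8, -0.1]
gripper_width: 0.0856
finger_force: 0.0
```

```bash
python3 - <<'E'
from h import *
from cell import manip
w=snap("wrist","w1"); s=manip.sense(); print(s["clock"],s["ee_pos"],s["ee_rot"],ray(w,0,0)[0])
E
```

```text
1.075 [0.39967981 0.30184239 0.25616587] [-4.25471120e-04  9.99999796e-01  2.50407430e-04 -4.06273346e-04] [0.31706796 0.30190842 0.37335669]
```

Call:
step_arm:
  rows:
    - {"grip": 1, "delta_pos": [-0.012, -0.06, 0], "twist": [0, 0, 0]}
    - {"grip": 1, "delta_pos": [-0.024, -0.12, 0], "twist": [0, 0, 0]}
    - {"grip": 1, "delta_pos": [-0.036, -0.18, 0], "twist": [0, 0, 0]}
    - {"grip": 1, "delta_pos": [-0.048, -0.24, 0], "twist": [0, 0, 0]}
    - {"grip": 1, "delta_pos": [-0.05, -0.28, 0], "twist": [0, 0, 0]}
    - {"grip": 1, "delta_pos": [-0.05, -0.28, 0], "twist": [0, 0, 0]}
    - {"grip": 1, "delta_pos": [-0.05, -0.28, 0], "twist": [0, 0, 0]}

```text
clock: 1.95
ee_pos: [0.4502, 0.0226, 0.2562]
ee_rot: [-0.001, 1.0, 0.001, -0.0]
wrist_force: [-0.3, -0.4, -0.6]
gripper_width: 0.0857
finger_force: 0.0
```

```bash
python3 - <<'E'
from h import *
w=snap("wrist","w2"); print(ray(w,0,0)[0])
E
```

```text
[0.36725189 0.02282939 0.37342242]
```

Call:
step_arm:
  rows:
    - {"grip": 1, "delta_pos": [-0.05, -0.04, 0], "twist": [0, 0, 0]}
    - {"grip": 1, "delta_pos": [-0.1, -0.08, 0], "twist": [0, 0, 0]}
    - {"grip": 1, "delta_pos": [-0.15, -0.12, 0], "twist": [0, 0, 0]}
    - {"grip": 1, "delta_pos": [-0.2, -0.134, 0], "twist": [0, 0, 0]}
    - {"grip": 1, "delta_pos": [-0.2, -0.134, 0], "twist": [0, 0, 0]}
    - {"grip": 1, "delta_pos": [-0.2, -0.134, 0], "twist": [0, 0, 0]}

```text
clock: 2.75
ee_pos: [0.65, -0.1107, 0.2556]
ee_rot: [-0.001, 1.0, 0.001, -0.001]
wrist_force: [-0.3, -0.7, -0.5]
gripper_width: 0.0851
finger_force: 0.0
```

```bash
python3 - <<'E'
from h import *
w=snap("wrist","w3"); print(ray(w,0,0)[0])
I=[cv2.resize(load(n)["image"],(400,300),interpolation=cv2.INTER_AREA) for n in ("w1","w2","w3")]
cv2.imwrite("pics/w123.png",np.vstack([np.hstack(I[:2]),np.hstack([I[2],I[2]*0])])[:,:,::-1])
E
```

```text
[ 0.56725581 -0.11051769  0.37289575]
```

View pics/w123.png

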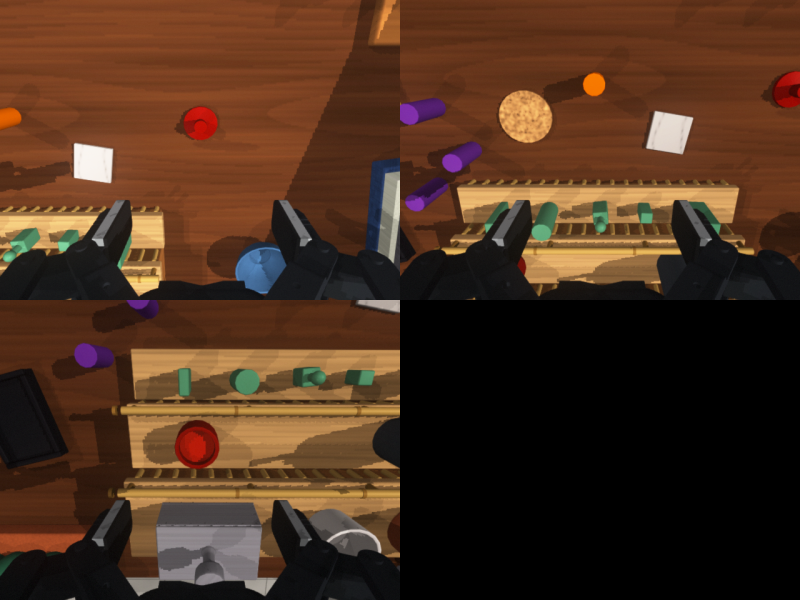

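The w1 crop (half scale) shows the lid at (200,123) and pad at (93,163). w2 shows the coaster at (125,116), pad (270,132) and orange decoy (194,84). w3 shows the jar at (197,144) with the rail in front of it, round seal (245,81), oblong (184,81), and the box behind. The frames are clear, so now the measurements.

```bash
cat >> h.py <<'E'
def near(m,p,amin=60):
    m=cv2.morphologyEx(m,cv2.MORPH_OPEN,np.ones((3,3),np.uint8))
    f=lambda c:(lambda q:np.array([q["m10"]/q["m00"],q["m01"]/q["m00"]]))(cv2.moments(c))
    cs=[c for c in cv2.findContours(m,cv2.RETR_EXTERNAL,cv2.CHAIN_APPROX_NONE)[0] if cv2.contourArea(c)>amin]
    c=min(cs,key=lambda c:np.linalg.norm(f(c)-p)); return f(c),c
RED=((0,170,50),(6,255,255));PAD=((0,0,140),(40,50,255));CORK=((12,90,140),(24,150,255))
E
python3 - <<'E'
from h import *
a,b,w1,w2,w3=map(load,("top0","scene0","w1","w2","w3"))
def rep(k,obs,z):
    # obs list of (cam,pixel): pairwise tri + plane hits
    for i in range(len(obs)):
        print(k,"plane",obs[i][1].round(1),plane(*obs[i],z)[:2].round(4),end=" ")
        for j in range(i): P,e=tri(*obs[j],*obs[i]); print("tri",j,i,P.round(4),round(e,4),end=" ")
        print()
o=[(a,near(mask(a,*PAD),(243,286))[0]),(w1,near(mask(w1,*PAD),(150,260))[0]),(w2,near(mask(w2,*PAD),(432,212))[0])]; rep("pad",o,.006)
C=near(mask(w2,*PAD),(432,212))[1]; print(cv2.minAreaRect(np.array([plane(w2,x[0],.006)[:2] for x in C],np.float32)))
for c,p in((a,(358,301)),(w2,(200,187))):
    q,ct=near(mask(c,*CORK),p); print("coaster area",cv2.contourArea(ct),cv2.boundingRect(ct))
    W=np.array([plane(c,x[0],.006)[:2] for x in ct],np.float32); print(q,plane(c,q,.006).round(4),cv2.minEnclosingCircle(W))
for n,c,p,z in(("lid",a,(151,320),.006),("lid",w1,(320,197),.006),("jar",a,(376,180),.114),("jar",w3,(315,232),.114)):
    q,ct=near(mask(c,*RED),p); W=np.array([plane(c,x[0],z)[:2] for x in ct],np.float32)
    print(n,q,plane(c,q,z)[:2].round(4),cv2.minEnclosingCircle(W),W.min(0),W.max(0))
hs=cv2.cvtColor(w3["image"],cv2.COLOR_RGB2HSV); print(hs[228:250:3,315].tolist(),hs[232,270:365:6].tolist())
hs=cv2.cvtColor(w1["image"],cv2.COLOR_RGB2HSV); print(hs[170:230:4,320].tolist())
E
```

```text
pad plane [243.1 286.1] [0.4637 0.1272] 
pad plane [148.3 260.4] [0.4636 0.1284] tri 0 1 [0.464  0.1276 0.0045] 0.0005 
pad plane [430.3 211.7] [0.4639 0.1268] tri 0 2 [0.4639 0.1271 0.0057] 0.0005 tri 1 2 [0.4645 0.1274 0.0038] 0.0 
((0.46496906876564026, 0.1268109679222107), (0.059419311583042145, 0.059627022594213486), 80.46275329589844)
coaster area 1398.0 (336, 279, 43, 43)
[357.30686695 300.0704578 ] [ 0.4406 -0.0906  0.006 ] ((0.44033417105674744, -0.09008529037237167), 0.04169606417417526)
coaster area 90.0 (193, 169, 13, 16)
[198.46481481 174.48333333] [ 0.4286 -0.0915  0.006 ] ((0.4305404722690582, -0.09219686686992645), 0.008895274251699448)
lid [150.5730651  319.41128807] [0.398  0.3003] ((0.39801162481307983, 0.300077348947525), 0.02702481485903263) [0.37251276 0.27447736] [0.4233774  0.32624754]
lid [320.38550405 196.63443709] [0.3989 0.3002] ((0.3995498716831207, 0.30033576488494873), 0.026407407596707344) [0.37383696 0.27433956] [0.42482433 0.32548863]
jar [376.2744779  179.83916463] [ 0.6489 -0.1136] ((0.6478183269500732, -0.11488333344459534), 0.027118153870105743) [ 0.62372005 -0.13749671] [ 0.67370945 -0.09040892]
jar [315.04738095 231.46980159] [ 0.6489 -0.115 ] ((0.6495033502578735, -0.11554044485092163), 0.027864456176757812) [ 0.6221182  -0.13924362] [ 0.676767   -0.09088073]
[[3, 238, 184], [3, 244, 182], [3, 239, 186], [3, 241, 186], [3, 243, 184], [3, 242, 183], [3, 238, 183], [4, 249, 184]] [[14, 151, 105], [15, 152, 104], [2, 236, 135], [3, 239, 143], [3, 244, 145], [3, 242, 162], [3, 241, 184], [3, 241, 183], [3, 245, 183], [3, 243, 185], [3, 233, 118], [3, 233, 118], [3, 237, 112], [3, 244, 137], [15, 144, 159], [16, 149, 156]]
[[3, 218, 123], [2, 239, 205], [1, 238, 206], [1, 237, 207], [1, 234, 196], [2, 244, 145], [2, 251, 193], [2, 250, 196], [1, 244, 194], [1, 244, 194], [2, 247, 194], [2, 255, 184], [2, 247, 188], [2, 251, 184], [10, 184, 129]]
```

```bash
python3 - <<'E'
from h import *
w1,w3=load("w1"),load("w3")
I=[cv2.resize(w3["image"][130:290,200:420],None,fx=2.7,fy=2.7),cv2.resize(w1["image"][150:250,270:370],None,fx=1.6,fy=1.6)]
H=np.zeros((432,800,3),np.uint8);H[:,:594]=I[0];H[:160,620:780]=I[1];cv2.imwrite("pics/jl.png",H[:,:,::-1])
E
```

```text
(no output)
```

View pics/jl.png

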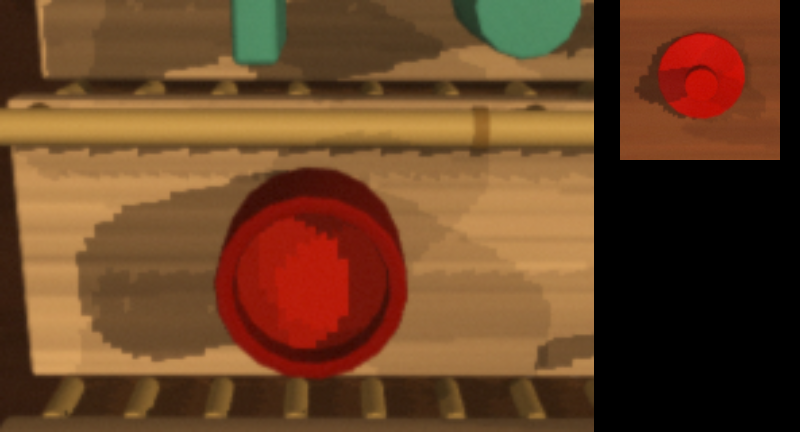

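The crop shows the jar's rim ellipse in w3 spanning columns 280–350.7 and rows 203–270, centre about (315.4,236.5). It stands clear behind the rail, and the lid's knob points up.

```bash
python3 - <<'E'
from h import *
a,b,w1,w2,w3=map(load,("top0","scene0","w1","w2","w3"))
print("jar",tri(a,(376.5,179.8),w3,(315.4,236.5)),plane(w3,(315.4,236.5),.114),plane(a,(376.5,179.8),.114))
for c,p in((a,(358,301)),(w2,(200,187))):
    m=cv2.morphologyEx(mask(c,(12,60,150),(26,200,255)),cv2.MORPH_CLOSE,np.ones((5,5),np.uint8))
    q,ct=near(m,p,600); (x,y),r=cv2.minEnclosingCircle(ct); print("coaster",q,(x,y,r),plane(c,q,.006).round(4)); 
    if c is a: qa=q
print(tri(a,qa,w2,q))
l1=near(mask(w1,*RED),(320,197))[0];la=near(mask(a,*RED),(151,320))[0]; print("lid tri",tri(a,la,w1,l1))
# knob head: bright part in w1
m=mask(w1,*RED)
# seals tops in w3/top
for n,p,pa in(("round",(390,130),(343.9,219.5)),):
    g=mask(w3,(60,50,100),(95,255,255)); q,ct=near(g,p); print(n,q,cv2.boundingRect(ct),cv2.minEnclosingCircle(ct)); print(tri(a,pa,w3,q))
# shelf tier1 front edge & rail heights
print("rail front/back w3", plane(w3,(300,(108/2.7+130)),.087),plane(w3,(300,(147/2.7+130)),.087))
E
```

```text
jar (array([ 0.64707942, -0.11353817,  0.12698487]), np.float64(0.0029950584039728037)) [ 0.65251673 -0.11477038  0.114     ] [ 0.64899671 -0.11396533  0.114     ]
coaster [357.21546763 299.75779376] (357.0, 299.5, 22.610937118530273) [ 0.4412 -0.0904  0.006 ]
coaster [200.42153799 186.0739277 ] (201.09091186523438, 185.31817626953125, 44.14779281616211) [ 0.4395 -0.0908  0.006 ]
(array([ 0.44061579, -0.09116019,  0.00319717]), np.float64(0.00156292568652074))
lid tri (array([0.3983176 , 0.30002672, 0.00747107]), np.float64(0.0006273604340593282))
round [395.3390276  130.83983063] (376, 112, 39, 39) ((395.0526428222656, 130.5263214111328), 20.159093856811523)
(array([ 0.58328663, -0.05916168,  0.08490682]), np.float64(0.0012596493620697265))
rail front/back w3 [ 0.61110038 -0.12614132  0.087     ] [ 0.62156397 -0.1263035   0.087     ]
```

Call:
step_arm:
  rows:
    - {"grip": 1, "delta_pos": [0, -0.002, 0.05], "twist": [0, 0, 0]}
    - {"grip": 1, "delta_pos": [-0.001, -0.002, 0.085], "twist": [0, 0, 0]}
    - {"grip": 1, "delta_pos": [-0.001, -0.002, 0.085], "twist": [0, 0, 0]}
    - {"grip": 1, "delta_pos": [-0.001, -0.002, 0.085], "twist": [0, 0, 0]}

```text
clock: 3.3
ee_pos: [0.6518, -0.1142, 0.1735]
ee_rot: [-0.001, 1.0, -0.0, 0.001]
wrist_force: [0.4, 0.4, 1.0]
gripper_width: 0.0856
finger_force: 0.0
```

```bash
python3 - <<'E'
from h import *
w=snap("wrist","w4");print(ray(w,0,0)[0])
cv2.imwrite("pics/w4.png",w["image"][:,:,::-1])
E
```

```text
[ 0.56851382 -0.11376098  0.29041563]
```

View pics/w4.png

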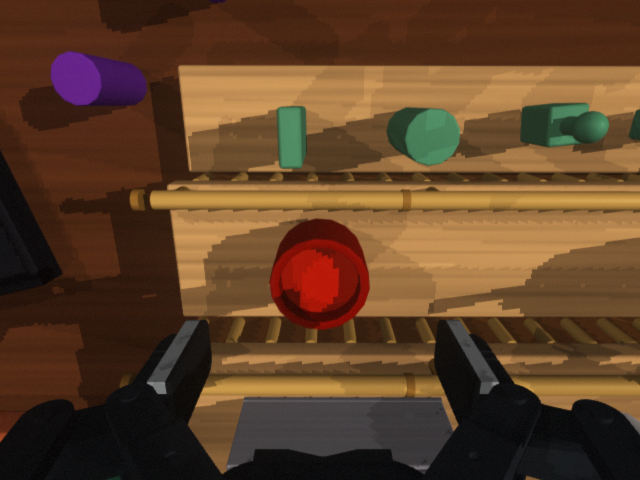

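The rim spans columns 270–369 and rows 240–329, centre (320,284), and sits centred between the fingers (185–450).

```bash
python3 - <<'E'
from h import *
w3,w4=load("w3"),load("w4")
print(tri(w3,(315.4,236.5),w4,(320,284.5)),plane(w4,(320,284.5),.114),plane(w3,(315.4,236.5),.114))
print(plane(w4,(320,190),.087),plane(w4,(320,210),.087))
E
```

```text
(array([ 0.65272184, -0.11485995,  0.11339635]), np.float64(0.00015968659725997341)) [ 0.65244143 -0.11493556  0.114     ] [ 0.65251673 -0.11477038  0.114     ]
[ 0.61112065 -0.11507945  0.087     ] [ 0.62185196 -0.11508656  0.087     ]
```

Rim height comes out at 0.1134 m (expected 0.114). Descending, gripping, then lifting straight up.

Call:
step_arm:
  rows:
    - {"grip": 1, "delta_pos": [-0.001, 0, 0.03], "twist": [0, 0, 0]}
    - {"grip": 1, "delta_pos": [-0.001, 0, 0.06], "twist": [0, 0, 0]}
    - {"grip": 1, "delta_pos": [-0.001, 0, 0.062], "twist": [0, 0, 0]}
    - {"grip": 1, "delta_pos": [-0.001, 0, 0.062], "twist": [0, 0, 0]}
    - {"grip": 0.4, "delta_pos": [-0.001, 0, 0.062], "twist": [0, 0, 0]}
    - {"grip": 0.3, "delta_pos": [-0.001, 0, 0.062], "twist": [0, 0, 0]}
    - {"grip": 0.3, "delta_pos": [-0.001, 0, 0.062], "twist": [0, 0, 0]}
    - {"grip": 0.3, "delta_pos": [-0.001, 0, 0.062], "twist": [0, 0, 0]}

```text
clock: 4.35
ee_pos: [0.6534, -0.115, 0.1111]
ee_rot: [-0.0, 1.0, -0.0, 0.002]
wrist_force: [-0.7, -0.6, 5.2]
gripper_width: 0.0489
finger_force: 62.4
```

Call:
step_arm:
  rows:
    - {"grip": 0.3, "delta_pos": [0, 0, -0.03], "twist": [0, 0, 0]}
    - {"grip": 0.3, "delta_pos": [0, 0, -0.065], "twist": [0, 0, 0]}
    - {"grip": 0.3, "delta_pos": [0, 0, -0.1], "twist": [0, 0, 0]}
    - {"grip": 0.3, "delta_pos": [0, 0, -0.1], "twist": [0, 0, 0]}
    - {"grip": 0.3, "delta_pos": [0.02, 0.003, -0.1], "twist": [0, 0, 0]}
    - {"grip": 0.3, "delta_pos": [0.06, 0.008, -0.1], "twist": [0, 0, 0]}
    - {"grip": 0.3, "delta_pos": [0.11, 0.014, -0.1], "twist": [0, 0, 0]}
    - {"grip": 0.3, "delta_pos": [0.16, 0.02, -0.1], "twist": [0, 0, 0]}
    - {"grip": 0.3, "delta_pos": [0.195, 0.024, -0.1], "twist": [0, 0, 0]}
    - {"grip": 0.3, "delta_pos": [0.212, 0.0245, -0.1], "twist": [0, 0, 0]}
    - {"grip": 0.3, "delta_pos": [0.212, 0.0245, -0.1], "twist": [0, 0, 0]}
    - {"grip": 0.3, "delta_pos": [0.212, 0.0245, -0.1], "twist": [0, 0, 0]}

```text
clock: 5.85
ee_pos: [0.4421, -0.0908, 0.2093]
ee_rot: [-0.0, 1.0, -0.0, 0.001]
wrist_force: [0.9, 0.5, -1.1]
gripper_width: 0.0486
finger_force: 62.5
```

```bash
python3 - <<'E'
from h import *
w=snap("wrist","w5");cv2.imwrite("pics/w5.png",w["image"][:,:,::-1])
from cell import manip; s=manip.sense(); print(s["ee_pos"],s["clock"],s["gripper_width"])
E
```

```text
[ 0.442116   -0.09075992  0.20923181] 5.9 0.048621663842851
```

View pics/w5.png

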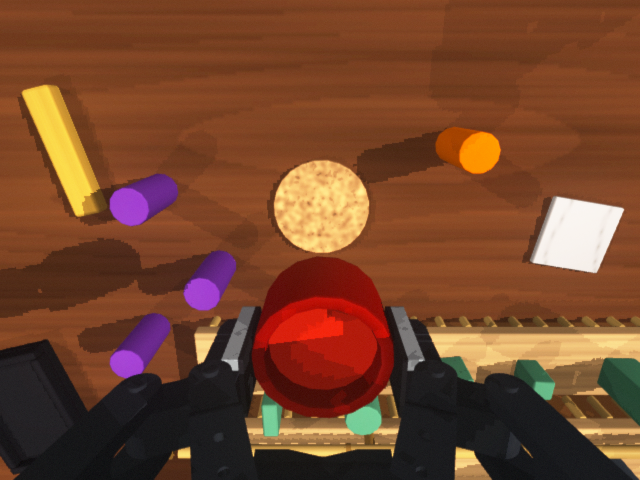

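The jar is held level. Coaster is fully visible at (322,206), pad at (578,234), and the rim at about (323,352).

```bash
python3 - <<'E'
from h import *
w=load("w5")
m=cv2.morphologyEx(mask(w,(12,60,120),(26,200,255)),cv2.MORPH_CLOSE,np.ones((5,5),np.uint8))
q,ct=near(m,(322,206),600);print(q,cv2.minEnclosingCircle(ct),plane(w,q,.006))
q,ct=near(mask(w,*PAD),(578,234));print(plane(w,q,.006))
# jar rim ellipse cols 254..394, rows ~290..417 ; rim z=.2093+.0023
print(plane(w,(324,355),.2125))
E
```

```text
[321.46237547 206.06648767] ((323.04534912109375, 205.1454315185547), 50.1436882019043) [ 0.43911653 -0.09109171  0.006     ]
[0.46357357 0.12557764 0.006     ]
[ 0.43909831 -0.08972676  0.2125    ]
```

Call:
step_arm:
  rows:
    - {"grip": 0.3, "delta_pos": [0, 0, 0.05], "twist": [0, 0, 0]}
    - {"grip": 0.3, "delta_pos": [0, 0, 0.1], "twist": [0, 0, 0]}
    - {"grip": 0.3, "delta_pos": [0, 0, 0.14], "twist": [0, 0, 0]}
    - {"grip": 0.3, "delta_pos": [0, 0, 0.155], "twist": [0, 0, 0]}
    - {"grip": 0.3, "delta_pos": [0, 0, 0.16], "twist": [0, 0, 0]}
    - {"grip": 0.3, "delta_pos": [0, 0, 0.162], "twist": [0, 0, 0]}
    - {"grip": 0.3, "delta_pos": [0, 0, 0.163], "twist": [0, 0, 0]}
    - {"grip": 0.3, "delta_pos": [0, 0, 0.163], "twist": [0, 0, 0]}

```text
clock: 6.9
ee_pos: [0.4415, -0.0906, 0.0471]
ee_rot: [-0.0, 1.0, -0.0, 0.001]
wrist_force: [0.4, -0.2, 0.2]
gripper_width: 0.0488
finger_force: 62.7
```

Call:
step_arm:
  rows:
    - {"grip": 0.3, "delta_pos": [0, 0, 0.001], "twist": [0, 0, 0]}
    - {"grip": 0.3, "delta_pos": [0, 0, 0.001], "twist": [0, 0, 0]}
    - {"grip": 0.65, "delta_pos": [0, 0, 0.001], "twist": [0, 0, 0]}
    - {"grip": 0.85, "delta_pos": [0, 0, 0.001], "twist": [0, 0, 0]}
    - {"grip": 1, "delta_pos": [0, 0, 0.001], "twist": [0, 0, 0]}
    - {"grip": 1, "delta_pos": [0, 0, 0.001], "twist": [0, 0, 0]}
    - {"grip": 1, "delta_pos": [0, 0, -0.03], "twist": [0, 0, 0]}
    - {"grip": 1, "delta_pos": [0, 0, -0.09], "twist": [0, 0, 0]}
    - {"grip": 1, "delta_pos": [0, 0, -0.15], "twist": [0, 0, 0]}
    - {"grip": 1, "delta_pos": [0, 0, -0.16], "twist": [0, 0, 0]}
    - {"grip": 1, "delta_pos": [0, 0, -0.16], "twist": [0, 0, 0]}

```text
clock: 8.28
ee_pos: [0.4404, -0.0903, 0.2064]
ee_rot: [-0.0, 1.0, -0.0, 0.0]
wrist_force: [-0.0, 0.8, -0.4]
gripper_width: 0.0857
finger_force: 0.0
```

```bash
python3 - <<'E'
from h import *
w=snap("wrist","w6");cv2.imwrite("pics/w6.png",w["image"][:,:,::-1])
from cell import manip; s=manip.sense(); print(s["ee_pos"],s["clock"])
q,ct=near(mask(w,*RED),(320,200));print(q,cv2.boundingRect(ct),plane(w,q,.04))
q,ct=near(mask(w,*RED),(620,200));print(q)
E
```

```text
[ 0.43962906 -0.09001247  0.20523946] 8.325
[322.25726014 222.01061182] (289, 185, 67, 74) [ 0.44025822 -0.08987603  0.04      ]
[322.25726014 222.01061182]
```

View pics/w6.png

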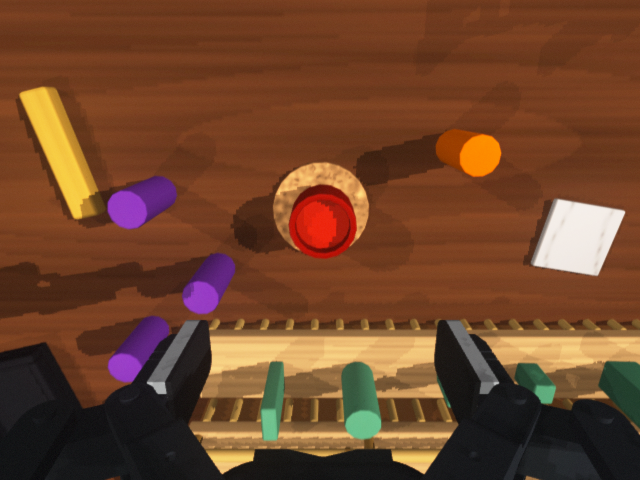

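The jar stands upright on the coaster (coaster circle centre about (321,207), rim centre about (322.5,226)) and is released.

```bash
python3 - <<'E'
from h import *
w=load("w6"); print(plane(w,(322.5,226),.05),plane(w,(321.5,207),.006),(.05*w["fx"]/67))
E
```

```text
[ 0.4403279  -0.08969571  0.05      ] [ 0.43733308 -0.09051888  0.006     ] 0.29540834919382297
```

Call:
step_arm:
  rows:
    - {"grip": 1, "delta_pos": [0.006, 0.055, 0], "twist": [0, 0, 0]}
    - {"grip": 1, "delta_pos": [0.012, 0.115, 0], "twist": [0, 0, 0]}
    - {"grip": 1, "delta_pos": [0.018, 0.175, 0], "twist": [0, 0, 0]}
    - {"grip": 1, "delta_pos": [0.024, 0.235, 0], "twist": [0, 0, 0]}
    - {"grip": 1, "delta_pos": [0.03, 0.295, 0], "twist": [0, 0, 0]}
    - {"grip": 1, "delta_pos": [0.036, 0.355, 0.03], "twist": [0, 0, 0]}
    - {"grip": 1, "delta_pos": [0.041, 0.39, 0.06], "twist": [0, 0, 0]}
    - {"grip": 0.6, "delta_pos": [0.041, 0.39, 0.06], "twist": [0, 0, 0]}
    - {"grip": 0.6, "delta_pos": [0.041, 0.39, 0.06], "twist": [0, 0, 0]}
    - {"grip": 0.6, "delta_pos": [0.041, 0.39, 0.06], "twist": [0, 0, 0]}

```text
clock: 9.57
ee_pos: [0.3998, 0.2987, 0.1465]
ee_rot: [0.001, 1.0, -0.0, 0.0]
wrist_force: [1.0, 1.1, 0.5]
gripper_width: 0.0514
finger_force: 0.0
```

```bash
python3 - <<'E'
from h import *
w=snap("wrist","w7");cv2.imwrite("pics/w7.png",cv2.resize(w["image"][120:400,160:480],None,fx=2,fy=2)[:,:,::-1])
from cell import manip; s=manip.sense(); print(s["ee_pos"],s["clock"],s["gripper_width"])
w1=load("w1")
q,ct=near(mask(w,*RED),(320,240));print(q,cv2.boundingRect(ct),plane(w,q,.007)); print(tri(w1,near(mask(w1,*RED),(320,197))[0],w,q))
E
```

```text
[0.39996123 0.29876228 0.14681849] 9.625 0.05145934200179928
[323.56910857 231.23117455] (286, 195, 76, 73) [0.39825477 0.30002098 0.007     ]
(array([0.39968991, 0.30011776, 0.00245687]), np.float64(0.00016960190337083527))
```

View pics/w7.png

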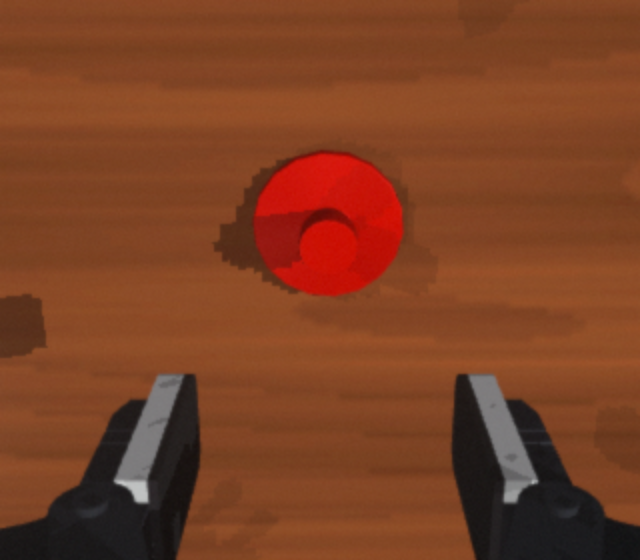

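The lid lies knob up, disc centre about (324,231) full-frame, knob top about (324,243), midway between the fingers. Descending to the knob, keeping the tips above the disc.

Call:
step_arm:
  rows:
    - {"grip": 0.6, "delta_pos": [0.001, 0.001, 0.04], "twist": [0, 0, 0]}
    - {"grip": 0.6, "delta_pos": [0.001, 0.001, 0.08], "twist": [0, 0, 0]}
    - {"grip": 0.6, "delta_pos": [0.001, 0.001, 0.1], "twist": [0, 0, 0]}
    - {"grip": 0.6, "delta_pos": [0.001, 0.001, 0.11], "twist": [0, 0, 0]}
    - {"grip": 0.6, "delta_pos": [0.001, 0.001, 0.11], "twist": [0, 0, 0]}
    - {"grip": 0.6, "delta_pos": [0.001, 0.001, 0.11], "twist": [0, 0, 0]}

```text
clock: 10.38
ee_pos: [0.3993, 0.3009, 0.0374]
ee_rot: [0.0, 1.0, 0.001, 0.001]
wrist_force: [-1.1, -0.4, 0.1]
gripper_width: 0.0506
finger_force: 0.0
```

Call:
step_arm:
  rows:
    - {"grip": 0.35, "delta_pos": [0, 0, 0], "twist": [0, 0, 0]}
    - {"grip": 0.2, "delta_pos": [0, 0, 0], "twist": [0, 0, 0]}
    - {"grip": 0.05, "delta_pos": [0, 0, 0], "twist": [0, 0, 0]}
    - {"grip": 0.05, "delta_pos": [0, 0, 0], "twist": [0, 0, 0]}
    - {"grip": 0.05, "delta_pos": [0, 0, 0], "twist": [0, 0, 0]}

```text
clock: 11.0
ee_pos: [0.3988, 0.301, 0.0372]
ee_rot: [-0.0, 1.0, 0.0, 0.001]
wrist_force: [0.5, -0.6, 5.4]
gripper_width: 0.0166
finger_force: 58.4
```

Call:
step_arm:
  rows:
    - {"grip": 0.05, "delta_pos": [0, 0, -0.02], "twist": [0, 0, 0]}
    - {"grip": 0.05, "delta_pos": [0, 0, -0.06], "twist": [0, 0, 0]}
    - {"grip": 0.05, "delta_pos": [0, 0, -0.11], "twist": [0, 0, 0]}
    - {"grip": 0.05, "delta_pos": [0, 0, -0.11], "twist": [0, 0, 0]}
    - {"grip": 0.05, "delta_pos": [0, 0, -0.11], "twist": [0, 0, 0]}

```text
clock: 11.62
ee_pos: [0.3978, 0.3004, 0.1461]
ee_rot: [-0.0, 1.0, -0.0, -0.0]
wrist_force: [-1.1, 0.4, -0.1]
gripper_width: 0.0165
finger_force: 58.9
```

```bash
python3 - <<'E'
from h import *
w=snap("wrist","w8");cv2.imwrite("pics/w8.png",w["image"][160:,100:540][:,:,::-1])
q,ct=near(mask(w,*RED),(322,360));print(q,cv2.boundingRect(ct),cv2.fitEllipse(ct))
from cell import manip; s=manip.sense(); print(s["ee_pos"],s["clock"],s["gripper_width"],s["wrist_force"])
E
```

```text
[322.74425597 301.4227697 ] (262, 254, 121, 112) ((322.7477722167969, 304.7412109375), (106.83795166015625, 107.80774688720703), 178.68482971191406)
[0.39738628 0.30020711 0.14536153] 11.675 0.016438698148263424 [ 0.80870877 -0.60773032 -0.18932575]
```

View pics/w8.png

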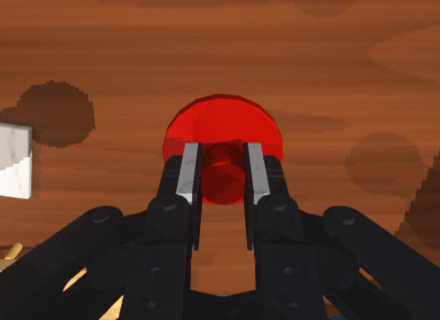

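The lid hangs level and centred from the knob (disc columns 262–383, centre 322.7, between the pads). Carrying it over the jar.

Call:
step_arm:
  rows:
    - {"grip": 0.05, "delta_pos": [-0.002, -0.02, 0], "twist": [0, 0, 0]}
    - {"grip": 0.05, "delta_pos": [-0.006, -0.06, 0], "twist": [0, 0, 0]}
    - {"grip": 0.05, "delta_pos": [-0.012, -0.11, 0], "twist": [0, 0, 0]}
    - {"grip": 0.05, "delta_pos": [-0.018, -0.165, 0], "twist": [0, 0, 0]}
    - {"grip": 0.05, "delta_pos": [-0.024, -0.22, 0], "twist": [0, 0, 0]}
    - {"grip": 0.05, "delta_pos": [-0.03, -0.275, 0], "twist": [0, 0, 0]}
    - {"grip": 0.05, "delta_pos": [-0.036, -0.33, 0], "twist": [0, 0, 0]}
    - {"grip": 0.05, "delta_pos": [-0.04, -0.37, 0], "twist": [0, 0, 0]}
    - {"grip": 0.05, "delta_pos": [-0.0425, -0.39, 0], "twist": [0, 0, 0]}
    - {"grip": 0.05, "delta_pos": [-0.0425, -0.39, 0], "twist": [0, 0, 0]}
    - {"grip": 0.05, "delta_pos": [-0.0425, -0.39, 0], "twist": [0, 0, 0]}
    - {"grip": 0.05, "delta_pos": [-0.0425, -0.39, 0], "twist": [0, 0, 0]}
    - {"grip": 0.05, "delta_pos": [-0.0425, -0.39, 0], "twist": [0, 0, 0]}

```text
clock: 13.3
ee_pos: [0.4408, -0.0884, 0.1462]
ee_rot: [-0.001, 1.0, 0.0, -0.0]
wrist_force: [-0.4, -0.2, -1.3]
gripper_width: 0.0157
finger_force: 58.9
```

```bash
python3 - <<'E'
from h import *
w=snap("wrist","w9");cv2.imwrite("pics/w9.png",w["image"][160:,100:540][:,:,::-1])
from cell import manip; s=manip.sense(); print(s["ee_pos"],s["clock"],s["ee_rot"])
E
```

```text
[ 0.44088615 -0.08859227  0.14633981] 13.35 [-7.07778899e-04  9.99999747e-01  6.10772531e-05  4.15014279e-05]
```

View pics/w9.png

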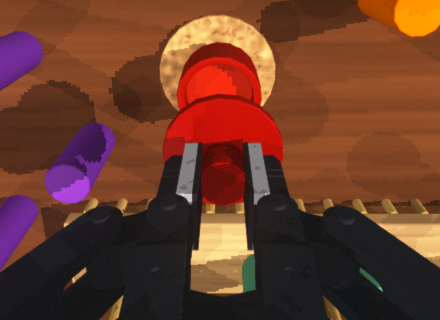

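The held lid is below centre, columns 262–383. The jar on the coaster shows just ahead of it, crop columns about 177–276. Checking the sideways offset.

```bash
python3 - <<'E'
from h import *
w=load("w9");m=mask(w,*RED)
for r in (208,214,220,226,232,238,244,250,290,300,310): 
    c=np.where(m[r]>0)[0]; print(r,c.min(),c.max(),(c.min()+c.max())/2)
print(plane(w,(326.5,240),.05),ray(w,0,0)[0])
mk=cv2.morphologyEx(mask(w,(12,60,120),(26,200,255)),cv2.MORPH_CLOSE,np.ones((5,5),np.uint8))[:300]
q,ct=near(mk,(320,220),300); x,y,ww,h=cv2.boundingRect(ct); print("coaster cols",x,x+ww,plane(w,(x+ww/2,230),.006))
E
```

```text
208 300 339 319.5
214 292 346 319.0
220 288 351 319.5
226 284 354 319.0
232 283 356 319.5
238 281 357 319.0
244 279 359 319.0
250 277 360 318.5
290 266 378 322.0
300 264 382 323.0
310 262 382 322.0
[ 0.43068994 -0.08556551  0.05      ] [ 0.35782684 -0.08811153  0.2634099 ]
coaster cols 259 376 [ 0.43852568 -0.09120946  0.006     ]
```

Call:
step_arm:
  rows:
    - {"grip": 0.05, "delta_pos": [0.001, -0.0015, 0.02], "twist": [0, 0, 0]}
    - {"grip": 0.05, "delta_pos": [0.001, -0.0015, 0.04], "twist": [0, 0, 0]}
    - {"grip": 0.05, "delta_pos": [0.001, -0.0015, 0.052], "twist": [0, 0, 0]}
    - {"grip": 0.05, "delta_pos": [0.001, -0.0015, 0.056], "twist": [0, 0, 0]}
    - {"grip": 0.05, "delta_pos": [0.001, -0.0015, 0.058], "twist": [0, 0, 0]}
    - {"grip": 0.05, "delta_pos": [0.001, -0.0015, 0.059], "twist": [0, 0, 0]}
    - {"grip": 0.05, "delta_pos": [0.001, -0.0015, 0.059], "twist": [0, 0, 0]}

```text
clock: 14.22
ee_pos: [0.4402, -0.0909, 0.0876]
ee_rot: [-0.0, 1.0, -0.0, 0.0]
wrist_force: [0.1, -0.6, -1.2]
gripper_width: 0.0161
finger_force: 58.9
```

Call:
step_arm:
  rows:
    - {"grip": 0.05, "delta_pos": [0, 0.0005, 0.0005], "twist": [0, 0, 0]}
    - {"grip": 0.05, "delta_pos": [0, 0.0005, 0.001], "twist": [0, 0, 0]}
    - {"grip": 0.05, "delta_pos": [0, 0.0005, 0.001], "twist": [0, 0, 0]}

```text
clock: 14.6
ee_pos: [0.4403, -0.0905, 0.0872]
ee_rot: [-0.0, 1.0, -0.0, 0.0]
wrist_force: [-2.1, -0.6, 5.8]
gripper_width: 0.0163
finger_force: 59.6
```

Contact felt (5.8 N). Releasing.

Call:
step_arm:
  rows:
    - {"grip": 0.25, "delta_pos": [0, 0, -0.0005], "twist": [0, 0, 0]}
    - {"grip": 0.35, "delta_pos": [0, 0, -0.0005], "twist": [0, 0, 0]}
    - {"grip": 0.45, "delta_pos": [0, 0, -0.0005], "twist": [0, 0, 0]}
    - {"grip": 0.45, "delta_pos": [0, 0, -0.0005], "twist": [0, 0, 0]}
    - {"grip": 0.45, "delta_pos": [0, 0, -0.015], "twist": [0, 0, 0]}
    - {"grip": 0.45, "delta_pos": [0, 0, -0.04], "twist": [0, 0, 0]}
    - {"grip": 0.45, "delta_pos": [0, 0, -0.1], "twist": [0, 0, 0]}
    - {"grip": 0.5, "delta_pos": [0, 0, -0.14], "twist": [0, 0, 0]}
    - {"grip": 0.5, "delta_pos": [0, 0, -0.14], "twist": [0, 0, 0]}

```text
clock: 15.72
ee_pos: [0.442, -0.091, 0.2295]
ee_rot: [-0.0, 1.0, -0.001, 0.004]
wrist_force: [-0.1, -0.0, -0.3]
gripper_width: 0.0428
finger_force: 0.0
```

```bash
python3 - <<'E'
from h import *
w=snap("wrist","w10");c=snap("scene","s10")
from cell import manip; s=manip.sense(); print(s["ee_pos"],s["clock"],s["gripper_width"])
i=cv2.resize(w["image"][100:300,220:420],None,fx=2,fy=2);j=cv2.resize(c["image"][180:340,180:340],(400,400))
cv2.imwrite("pics/lid.png",np.hstack([i,j])[:,:,::-1])
E
```

```text
[ 0.43961946 -0.09016774  0.22605764] 15.825 0.04270103922380821
```

View pics/lid.png

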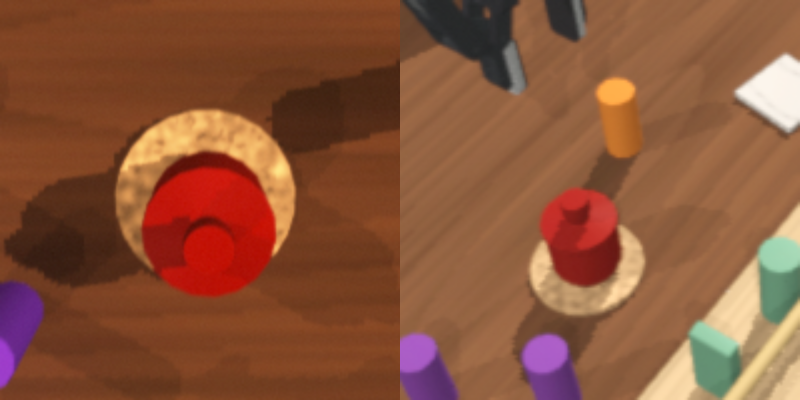

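The lid sits squarely on the jar in both views: lid disc concentric with the jar, knob at crop (209,247). Next is the square seal; I'll hover high to measure it and the brush holder near it.

Call:
step_arm:
  rows:
    - {"grip": 0.65, "delta_pos": [-0.005, 0.01, -0.04], "twist": [0, 0, 0]}
    - {"grip": 0.65, "delta_pos": [-0.03, 0.06, -0.07], "twist": [0, 0, 0]}
    - {"grip": 0.65, "delta_pos": [-0.055, 0.11, -0.07], "twist": [0, 0, 0]}
    - {"grip": 0.65, "delta_pos": [-0.08, 0.16, -0.07], "twist": [0, 0, 0]}
    - {"grip": 0.65, "delta_pos": [-0.105, 0.21, -0.07], "twist": [0, 0, 0]}
    - {"grip": 0.65, "delta_pos": [-0.13, 0.25, -0.07], "twist": [0, 0, 0]}
    - {"grip": 0.65, "delta_pos": [-0.142, 0.2625, -0.07], "twist": [0, 0, 0]}
    - {"grip": 0.65, "delta_pos": [-0.142, 0.2625, -0.07], "twist": [0, 0, 0]}
    - {"grip": 0.65, "delta_pos": [-0.142, 0.2625, -0.07], "twist": [0, 0, 0]}

```text
clock: 16.95
ee_pos: [0.581, 0.1709, 0.2956]
ee_rot: [0.0, 1.0, -0.001, -0.001]
wrist_force: [-0.9, -0.7, 1.0]
gripper_width: 0.0555
finger_force: 0.0
```

```bash
python3 - <<'E'
from h import *
w=snap("wrist","w11");cv2.imwrite("pics/w11.png",w["image"][:,:,::-1])
from cell import manip; s=manip.sense(); print(s["ee_pos"],s["clock"],s["gripper_width"])
E
```

```text
[0.58110486 0.17077879 0.29608563] 17.0 0.0558147160391541
```

View pics/w11.png

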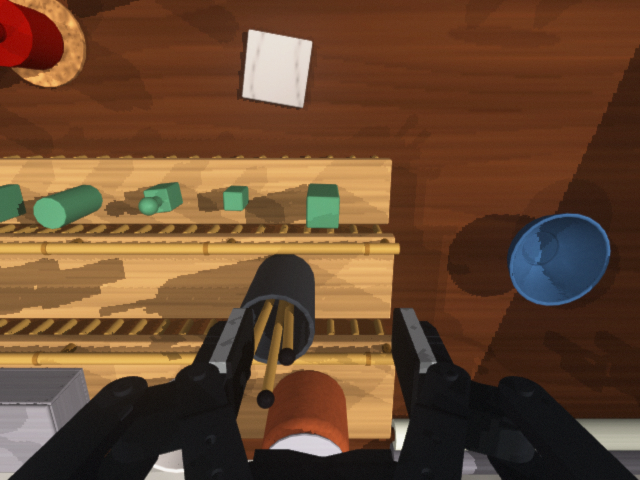

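The square seal's top face is about columns 308–339, rows 199–227. The brush holder's foot front is at (284,255) with its rim about (283,328). The pad is at (277,69).

```bash
python3 - <<'E'
from h import *
w=load("w11");a=load("top0")
print("holder foot front",plane(w,(285,254),.07))
for z in(.15,.17,.19): print(z,plane(w,(283,296),z).round(4),plane(w,(283,362),z).round(4),plane(w,(250,328),z).round(4),plane(w,(314,328),z).round(4))
hs=cv2.cvtColor(w["image"],cv2.COLOR_RGB2HSV); print(hs[180:232:4,323,2],hs[180:232:4,323,0])
for v in (125,135,145):
    m=mask(w,(60,50,v),(95,255,255)); 
    try:
        q,ct=near(m,(323,212)); print(v,q,cv2.minAreaRect(ct)); print(plane(w,q,.09),tri(a,(213.57,217.68),w,q))
        print(cv2.minAreaRect(np.array([plane(w,x[0],.09)[:2] for x in ct],np.float32)))
    except Exception as e: print(v,e)
q,ct=near(mask(w,*PAD),(277,69));print("pad",plane(w,q,.006))
E
```

```text
holder foot front [0.62830877 0.13649445 0.07      ]
0.15 [0.6311 0.1422 0.15  ] [0.6885 0.1403 0.15  ] [0.658  0.1162 0.15  ] [0.658  0.1648 0.15  ]
0.17 [0.621  0.1444 0.17  ] [0.6741 0.1427 0.17  ] [0.6459 0.1204 0.17  ] [0.6459 0.1653 0.17  ]
0.19 [0.6109 0.1466 0.19  ] [0.6596 0.145  0.19  ] [0.6337 0.1246 0.19  ] [0.6337 0.1658 0.19  ]
[213  96  87  89 109 174 174 171 172 156 154 154  74] [17 44 63 65 67 70 70 70 69 69 69 68 24]
125 [322.44291483 211.53524229] ((322.5, 211.5), (31.0, 31.0), 90.0)
[0.58256673 0.1712141  0.09      ] (array([0.58085683, 0.17107077, 0.09541152]), np.float64(0.0006489156936940405))
((0.5827500820159912, 0.17133086919784546), (0.026205051690340042, 0.026732061058282852), 89.24626159667969)
135 [322.65446224 211.45709382] ((322.5, 211.5), (29.0, 31.0), 90.0)
[0.58249906 0.17139199 0.09      ] (array([0.58099799, 0.17123971, 0.09457411]), np.float64(0.0006722912246397273))
((0.5826905369758606, 0.17124927043914795), (0.02622987888753414, 0.025130657479166985), 89.98519897460938)
145 [322.7836838  211.51226636] ((323.0, 211.5), (29.0, 30.0), 90.0)
[0.58254689 0.17150062 0.09      ] (array([0.58108833, 0.17132559, 0.09425136]), np.float64(0.0007621706145629573))
((0.5826905965805054, 0.17164069414138794), (0.025447018444538116, 0.025130657479166985), 89.98519897460938)
pad [0.46480034 0.12733835 0.006     ]
```

Holder front is at x≈0.629 and the seal at (0.5826,0.1714) with its top at about 0.09–0.094, square to the axes. I'll grip 5 mm toward the robot for body clearance.

Call:
step_arm:
  rows:
    - {"grip": 0.65, "delta_pos": [0.004, 0.0005, 0.06], "twist": [0, 0, 0]}
    - {"grip": 0.65, "delta_pos": [0.004, 0.0005, 0.12], "twist": [0, 0, 0]}
    - {"grip": 0.65, "delta_pos": [0.004, 0.0005, 0.17], "twist": [0, 0, 0]}
    - {"grip": 0.65, "delta_pos": [0.004, 0.0005, 0.2], "twist": [0, 0, 0]}
    - {"grip": 0.65, "delta_pos": [0.004, 0.0005, 0.21], "twist": [0, 0, 0]}
    - {"grip": 0.65, "delta_pos": [0.004, 0.0005, 0.21], "twist": [0, 0, 0]}
    - {"grip": 0.65, "delta_pos": [0.004, 0.0005, 0.21], "twist": [0, 0, 0]}
    - {"grip": 0.4, "delta_pos": [0.004, 0.0005, 0.21], "twist": [0, 0, 0]}
    - {"grip": 0.2, "delta_pos": [0.004, 0.0005, 0.21], "twist": [0, 0, 0]}
    - {"grip": 0.15, "delta_pos": [0.004, 0.0005, 0.21], "twist": [0, 0, 0]}
    - {"grip": 0.15, "delta_pos": [0.004, 0.0005, 0.21], "twist": [0, 0, 0]}

```text
clock: 18.38
ee_pos: [0.5786, 0.1729, 0.0876]
ee_rot: [-0.0, 1.0, 0.0, 0.001]
wrist_force: [-0.7, -1.2, 6.4]
gripper_width: 0.0272
finger_force: 59.5
```

Call:
step_arm:
  rows:
    - {"grip": 0.15, "delta_pos": [0, 0, -0.03], "twist": [0, 0, 0]}
    - {"grip": 0.15, "delta_pos": [0, 0, -0.06], "twist": [0, 0, 0]}
    - {"grip": 0.15, "delta_pos": [0, 0, -0.06], "twist": [0, 0, 0]}
    - {"grip": 0.15, "delta_pos": [0.02, -0.007, -0.06], "twist": [0, 0, 0]}
    - {"grip": 0.15, "delta_pos": [0.06, -0.023, -0.06], "twist": [0, 0, 0]}
    - {"grip": 0.15, "delta_pos": [0.1, -0.038, -0.06], "twist": [0, 0, 0]}
    - {"grip": 0.15, "delta_pos": [0.119, -0.0455, -0.06], "twist": [0, 0, 0]}
    - {"grip": 0.15, "delta_pos": [0.119, -0.0455, -0.06], "twist": [0, 0, 0]}
    - {"grip": 0.15, "delta_pos": [0.119, -0.0455, -0.06], "twist": [0, 0, 0]}
    - {"grip": 0.15, "delta_pos": [0.119, -0.0455, -0.06], "twist": [0, 0, 0]}

```text
clock: 19.62
ee_pos: [0.4601, 0.1275, 0.1461]
ee_rot: [-0.0, 1.0, 0.0, 0.0]
wrist_force: [0.3, -0.2, -0.6]
gripper_width: 0.0273
finger_force: 59.1
```

```bash
python3 - <<'E'
from h import *
w=snap("wrist","w12");cv2.imwrite("pics/w12.png",w["image"][100:,100:540][:,:,::-1])
from cell import manip; s=manip.sense(); print(s["ee_pos"],s["clock"],s["gripper_width"],s["ee_rot"])
q,ct=near(mask(w,*PAD),(320,210));print("pad",q,cv2.boundingRect(ct),plane(w,q,.006),cv2.minAreaRect(ct))
E
```

```text
[0.45997948 0.12749646 0.14609345] 19.675 0.027346859149118618 [-1.82117261e-04  9.99999960e-01  9.74698625e-05  1.92126822e-04]
pad [320.45309177 233.78201392] (274, 191, 98, 90) [0.4606175 0.1267642 0.006    ] ((321.5301208496094, 238.31642150878906), (88.7983169555664, 83.18472290039062), 9.309940338134766)
```

View pics/w12.png

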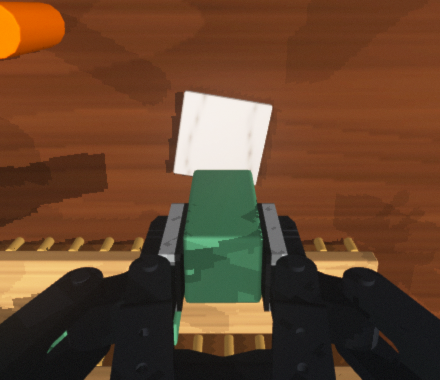

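The seal hangs upright (bottom edge crop row 170) directly in line with the pad (centre about (321,238) full-frame). Lowering.

Call:
step_arm:
  rows:
    - {"grip": 0.15, "delta_pos": [0, 0, 0.04], "twist": [0, 0, 0]}
    - {"grip": 0.15, "delta_pos": [0, 0, 0.065], "twist": [0, 0, 0]}
    - {"grip": 0.15, "delta_pos": [0, 0, 0.077], "twist": [0, 0, 0]}
    - {"grip": 0.15, "delta_pos": [0, 0, 0.08], "twist": [0, 0, 0]}
    - {"grip": 0.15, "delta_pos": [0, 0, 0.0815], "twist": [0, 0, 0]}
    - {"grip": 0.15, "delta_pos": [0, 0, 0.0825], "twist": [0, 0, 0]}
    - {"grip": 0.15, "delta_pos": [0, 0, 0.0825], "twist": [0, 0, 0]}

```text
clock: 20.55
ee_pos: [0.4593, 0.1273, 0.0643]
ee_rot: [-0.0, 1.0, 0.0, 0.001]
wrist_force: [-0.4, 0.4, -0.6]
gripper_width: 0.0272
finger_force: 59.1
```

Call:
step_arm:
  rows:
    - {"grip": 0.15, "delta_pos": [0, 0, 0.0005], "twist": [0, 0, 0]}
    - {"grip": 0.15, "delta_pos": [0, 0, 0.001], "twist": [0, 0, 0]}
    - {"grip": 0.15, "delta_pos": [0, 0, 0.0013], "twist": [0, 0, 0]}
    - {"grip": 0.15, "delta_pos": [0, 0, 0.0013], "twist": [0, 0, 0]}

```text
clock: 21.05
ee_pos: [0.4591, 0.1272, 0.0636]
ee_rot: [-0.0, 1.0, 0.0, 0.0]
wrist_force: [-2.1, -0.1, 8.5]
gripper_width: 0.0272
finger_force: 60.3
```

Contact felt. Releasing and rising.

Call:
step_arm:
  rows:
    - {"grip": 0.15, "delta_pos": [0, 0, -0.0008], "twist": [0, 0, 0]}
    - {"grip": 0.3, "delta_pos": [0, 0, -0.0008], "twist": [0, 0, 0]}
    - {"grip": 0.5, "delta_pos": [0, 0, -0.0008], "twist": [0, 0, 0]}
    - {"grip": 0.65, "delta_pos": [0, 0, -0.0008], "twist": [0, 0, 0]}
    - {"grip": 0.65, "delta_pos": [0, 0, -0.0008], "twist": [0, 0, 0]}
    - {"grip": 0.65, "delta_pos": [0, 0, -0.03], "twist": [0, 0, 0]}
    - {"grip": 0.65, "delta_pos": [0, 0, -0.09], "twist": [0, 0, 0]}
    - {"grip": 0.65, "delta_pos": [0, 0, -0.15], "twist": [0, 0, 0]}
    - {"grip": 0.65, "delta_pos": [0, 0, -0.16], "twist": [0, 0, 0]}
    - {"grip": 0.65, "delta_pos": [0, 0, -0.16], "twist": [0, 0, 0]}
    - {"grip": 0.65, "delta_pos": [0, 0, -0.16], "twist": [0, 0, 0]}

```text
clock: 22.42
ee_pos: [0.4576, 0.127, 0.2206]
ee_rot: [-0.0, 1.0, -0.0, -0.002]
wrist_force: [-0.7, -0.4, 0.6]
gripper_width: 0.0553
finger_force: 0.0
```

```bash
python3 - <<'E'
from h import *
w=snap("wrist","w13")
from cell import manip; s=manip.sense(); print(s["ee_pos"],s["clock"],s["gripper_width"])
g=mask(w,(60,50,125),(95,255,255)); q,ct=near(g,(322,230)); print("seal top",q,cv2.boundingRect(ct),plane(w,q,.066),cv2.minAreaRect(ct))
gg=mask(w,(60,50,40),(95,255,255)); q2,c2=near(gg,(322,220)); print(cv2.boundingRect(c2))
q,ct=near(mask(w,*PAD),(320,210));h=cv2.convexHull(ct);print("pad",cv2.minAreaRect(h),plane(w,cv2.minAreaRect(h)[0],.006))
E
```

```text
[0.45765713 0.12702146 0.22047747] 22.475 0.05545024232160563
seal top [322.52632975 234.84547022] (304, 217, 38, 36) [0.46290826 0.12759433 0.066     ] ((322.5, 234.5), (35.0, 37.0), 90.0)
(304, 200, 38, 53)
pad ((322.08111572265625, 215.01351928710938), (69.86956787109375, 67.07479095458984), 9.462322235107422) [0.46421556 0.12720517 0.006     ]
```

The square seal stands centred on the pad, within about 1.5 mm. Next is the round seal.

Call:
step_arm:
  rows:
    - {"grip": 0.65, "delta_pos": [-0.03, -0.045, -0.02], "twist": [0, 0, 0]}
    - {"grip": 0.65, "delta_pos": [-0.06, -0.09, -0.02], "twist": [0, 0, 0]}
    - {"grip": 0.65, "delta_pos": [-0.09, -0.135, -0.02], "twist": [0, 0, 0]}
    - {"grip": 0.65, "delta_pos": [-0.12, -0.178, -0.02], "twist": [0, 0, 0]}
    - {"grip": 0.65, "delta_pos": [-0.1255, -0.1865, -0.02], "twist": [0, 0, 0]}
    - {"grip": 0.65, "delta_pos": [-0.1255, -0.1865, -0.02], "twist": [0, 0, 0]}
    - {"grip": 0.65, "delta_pos": [-0.1255, -0.1865, -0.02], "twist": [0, 0, 0]}

```text
clock: 23.35
ee_pos: [0.5833, -0.0579, 0.2418]
ee_rot: [-0.001, 1.0, 0.001, -0.001]
wrist_force: [-0.4, 0.2, -0.1]
gripper_width: 0.0553
finger_force: 0.0
```

```bash
python3 - <<'E'
from h import *
w=snap("wrist","w14");a=load("top0");cv2.imwrite("pics/w14.png",w["image"][:,:,::-1])
from cell import manip; s=manip.sense(); print(s["ee_pos"],s["clock"],s["gripper_width"])
for v in (125,140):
    g=mask(w,(60,50,v),(95,255,255)); q,ct=near(g,(322,230)); print("seal top",q,cv2.boundingRect(ct),plane(w,q,.09),tri(a,(343.88,219.52),w,q))
E
```

```text
[ 0.58348073 -0.05785838  0.24223168] 23.4 0.05567378022057741
seal top [319.19512195 228.76117886] (301, 212, 37, 35) [ 0.58347045 -0.05951077  0.09      ] (array([ 0.58060672, -0.05904426,  0.09885926]), np.float64(0.0008530404543899561))
seal top [319.26621101 228.61303891] (301, 212, 37, 34) [ 0.58336023 -0.0594601   0.09      ] (array([ 0.58068285, -0.0590361 ,  0.09830287]), np.float64(0.0007755047400163168))
```

View pics/w14.png

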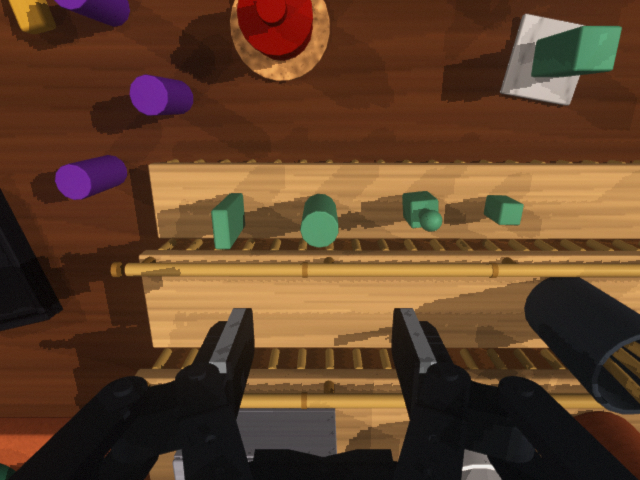

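The round seal's top is at (319,229), jade and cylindrical, with oblong (228,220) and knob seal (423,212) well clear. The lidded jar and the square seal on the pad stand well.

Call:
step_arm:
  rows:
    - {"grip": 0.65, "delta_pos": [0, -0.0015, 0.05], "twist": [0, 0, 0]}
    - {"grip": 0.65, "delta_pos": [0, -0.0015, 0.1], "twist": [0, 0, 0]}
    - {"grip": 0.65, "delta_pos": [0, -0.0015, 0.14], "twist": [0, 0, 0]}
    - {"grip": 0.65, "delta_pos": [0, -0.0015, 0.155], "twist": [0, 0, 0]}
    - {"grip": 0.65, "delta_pos": [0, -0.0015, 0.157], "twist": [0, 0, 0]}
    - {"grip": 0.65, "delta_pos": [0, -0.0015, 0.157], "twist": [0, 0, 0]}
    - {"grip": 0.4, "delta_pos": [0, -0.0015, 0.157], "twist": [0, 0, 0]}
    - {"grip": 0.2, "delta_pos": [0, -0.0015, 0.157], "twist": [0, 0, 0]}
    - {"grip": 0.15, "delta_pos": [0, -0.0015, 0.157], "twist": [0, 0, 0]}
    - {"grip": 0.15, "delta_pos": [0, -0.0015, 0.157], "twist": [0, 0, 0]}

```text
clock: 24.65
ee_pos: [0.5854, -0.0609, 0.087]
ee_rot: [-0.0, 1.0, -0.0, 0.001]
wrist_force: [-1.0, 1.2, 5.7]
gripper_width: 0.0263
finger_force: 58.8
```

Call:
step_arm:
  rows:
    - {"grip": 0.15, "delta_pos": [0, 0, -0.03], "twist": [0, 0, 0]}
    - {"grip": 0.15, "delta_pos": [0, 0, -0.06], "twist": [0, 0, 0]}
    - {"grip": 0.15, "delta_pos": [0, 0, -0.06], "twist": [0, 0, 0]}
    - {"grip": 0.15, "delta_pos": [0.02, 0.012, -0.06], "twist": [0, 0, 0]}
    - {"grip": 0.15, "delta_pos": [0.06, 0.036, -0.06], "twist": [0, 0, 0]}
    - {"grip": 0.15, "delta_pos": [0.1, 0.06, -0.06], "twist": [0, 0, 0]}
    - {"grip": 0.15, "delta_pos": [0.125, 0.075, -0.06], "twist": [0, 0, 0]}
    - {"grip": 0.15, "delta_pos": [0.132, 0.079, -0.06], "twist": [0, 0, 0]}
    - {"grip": 0.15, "delta_pos": [0.132, 0.079, -0.06], "twist": [0, 0, 0]}
    - {"grip": 0.15, "delta_pos": [0.132, 0.079, -0.06], "twist": [0, 0, 0]}
    - {"grip": 0.15, "delta_pos": [0.132, 0.079, -0.06], "twist": [0, 0, 0]}

```text
clock: 26.02
ee_pos: [0.4535, 0.0177, 0.1454]
ee_rot: [0.0, 1.0, -0.0, 0.0]
wrist_force: [-0.4, -0.1, -0.5]
gripper_width: 0.0264
finger_force: 59.1
```

```bash
python3 - <<'E'
from h import *
w=snap("wrist","w15")
from cell import manip; s=manip.sense(); print(s["ee_pos"],s["clock"],s["gripper_width"])
g=mask(w,(60,50,40),(95,255,255)); q,ct=near(g,(322,320),500); print(cv2.boundingRect(ct),q)
q,ct=near(mask(w,(8,200,120),(18,255,255)),(310,140)); print("orange",cv2.boundingRect(ct),q,plane(w,q,.03))
E
```

```text
[0.45331235 0.01776571 0.14536501] 26.075 0.02616466000995624
(284, 259, 78, 130) [322.98962804 326.79664226]
orange (286, 113, 56, 60) [313.68226979 143.14922985] [0.39144614 0.01322089 0.03      ]
```

Call:
step_arm:
  rows:
    - {"grip": 0.15, "delta_pos": [0, 0.0005, 0.04], "twist": [0, 0, 0]}
    - {"grip": 0.15, "delta_pos": [0, 0.0005, 0.07], "twist": [0, 0, 0]}
    - {"grip": 0.15, "delta_pos": [0, 0.0005, 0.082], "twist": [0, 0, 0]}
    - {"grip": 0.15, "delta_pos": [0, 0.0005, 0.086], "twist": [0, 0, 0]}
    - {"grip": 0.15, "delta_pos": [0, 0.0005, 0.0875], "twist": [0, 0, 0]}
    - {"grip": 0.15, "delta_pos": [0, 0.0005, 0.0885], "twist": [0, 0, 0]}
    - {"grip": 0.15, "delta_pos": [0, 0.0005, 0.0885], "twist": [0, 0, 0]}

```text
clock: 26.95
ee_pos: [0.4529, 0.0187, 0.0576]
ee_rot: [-0.0, 1.0, -0.0, 0.001]
wrist_force: [-0.7, 0.0, 0.2]
gripper_width: 0.0264
finger_force: 59.1
```

Call:
step_arm:
  rows:
    - {"grip": 0.15, "delta_pos": [0, 0, 0.0005], "twist": [0, 0, 0]}
    - {"grip": 0.15, "delta_pos": [0, 0, 0.001], "twist": [0, 0, 0]}
    - {"grip": 0.15, "delta_pos": [0, 0, 0.001], "twist": [0, 0, 0]}

```text
clock: 27.32
ee_pos: [0.4529, 0.0187, 0.057]
ee_rot: [-0.0, 1.0, -0.0, 0.001]
wrist_force: [-1.3, 0.1, 6.7]
gripper_width: 0.0262
finger_force: 59.9
```

Contact felt. Releasing and clearing away upward.

Call:
step_arm:
  rows:
    - {"grip": 0.15, "delta_pos": [0, 0, -0.0006], "twist": [0, 0, 0]}
    - {"grip": 0.3, "delta_pos": [0, 0, -0.0006], "twist": [0, 0, 0]}
    - {"grip": 0.5, "delta_pos": [0, 0, -0.0006], "twist": [0, 0, 0]}
    - {"grip": 0.65, "delta_pos": [0, 0, -0.0006], "twist": [0, 0, 0]}
    - {"grip": 0.65, "delta_pos": [0, 0, -0.0006], "twist": [0, 0, 0]}
    - {"grip": 0.65, "delta_pos": [0, 0, -0.03], "twist": [0, 0, 0]}
    - {"grip": 0.65, "delta_pos": [0, 0, -0.09], "twist": [0, 0, 0]}
    - {"grip": 0.65, "delta_pos": [0, 0, -0.15], "twist": [0, 0, 0]}
    - {"grip": 0.65, "delta_pos": [0, 0, -0.2], "twist": [0, 0, 0]}
    - {"grip": 0.65, "delta_pos": [0, 0, -0.2], "twist": [0, 0, 0]}
    - {"grip": 0.65, "delta_pos": [0, 0, -0.2], "twist": [0, 0, 0]}
    - {"grip": 0.65, "delta_pos": [0, 0, -0.2], "twist": [0, 0, 0]}

```text
clock: 28.82
ee_pos: [0.4513, 0.0188, 0.2542]
ee_rot: [-0.0, 1.0, 0.0, -0.002]
wrist_force: [0.8, -0.2, 0.2]
gripper_width: 0.0554
finger_force: 0.0
```

```bash
python3 - <<'E'
from h import *
w=snap("wrist","w16");cv2.imwrite("pics/w16.png",w["image"][:,:,::-1])
from cell import manip; s=manip.sense(); print(s["ee_pos"],s["clock"],s["gripper_width"])
g=mask(w,(60,50,125),(95,255,255)); q,ct=near(g,(322,210)); r=plane(w,q,.06); print("round",q,cv2.boundingRect(ct),r)
m=cv2.morphologyEx(mask(w,(12,60,150),(26,200,255)),cv2.MORPH_CLOSE,np.ones((5,5),np.uint8))
q,ct=near(mask(w,*RED),(200,215)); print("lid",q,plane(w,q,.056),cv2.boundingRect(ct))
q,ct=near(mask(w,*PAD),(440,200)); p=plane(w,cv2.minAreaRect(ct)[0],.006); print("pad",p)
c=np.array([.4398,-.0908]);p=np.array([.4641,.1273]);u=(p-c)/np.linalg.norm(p-c);d=r[:2]-c; print("along",d@u,"perp",d@[u[1],-u[0]])
E
```

```text
[0.45146378 0.0187969  0.25427495] 28.875 0.05532889995749928
round [323.1647534  212.79931973] (307, 198, 33, 31) [0.450627   0.02007163 0.06      ]
lid [192.79871777 196.68663807] [ 0.43823992 -0.08568521  0.056     ] (157, 164, 73, 67)
pad [0.46442784 0.12746578 0.006     ]
along 0.11138870330505606 perp -0.0015165730127654799
```

View pics/w16.png

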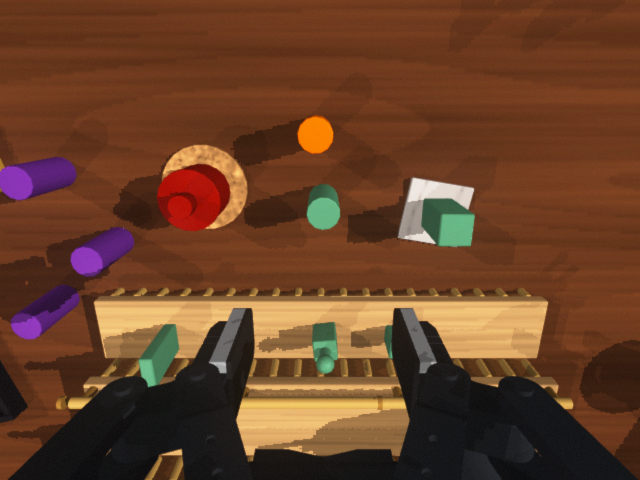

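The picture shows all placed: lidded jar (195,197) on the coaster, round seal (323,212) midway, square seal (447,222) on the pad, and the other seals standing. The gripper is clear, so I'm handing in.

```bash
python3 -c "
from cell import manip; print(manip.finish_job())"
```

```text
the job is handed in; nothing more can be done
None
```

I handed the job in at about 29 s of the 112 s limit with everything placed and released; the hand-in call returned no verdict, so whether it passed isn't known, but the last pictures show the jar, lid and both seals upright within about 4 mm of their targets and the other three seals still standing.

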